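# Charge the melting machine's hopper from the scoop tray and aim the lamp

### The arm

A 7-joint arm with a two-finger parallel gripper is mounted at the origin on the work surface. World frame = base frame: x ahead of the robot, y to its left, z up, the work surface at z = 0. Lengths are in m, angles in rad, forces in N, time in s.
With the tool pointing down it reaches from about 0.35 to 0.775 m from the base axis. Payload 3.1 kg.
Tool frame: the origin (TCP) lies on the mounting face of the last link; the fingertips stand 173 mm ahead of it and the grasp point (between the pads) lies 155 mm ahead of it; z points along the fingers, y is the line along which they close (so a half turn about z gives the same grasp; the last joint's range is limited). The gripper opens to 85 mm and grips with 20 to 120 N. Pads are 22 mm wide; open, the fingers measure 114 mm over their backs; the gripper's body (76 mm by 85 mm) begins 54 mm behind the grasp point. The pads swing forward as they close: fully open they stand 13 mm farther back than shut.
Start: joints at [1.266, 0.311, 0.014, 1.512, -0.004, 1.319, -0.027], TCP at [0.143, -0.531, 0.405] pointing down, gripper open.
Joint ranges: [-2.7, 2.7], [-0.3, 1.91], [-1.27, 1.3], [0.12, 2.57], [-1.44, 4.58], [0.2, 2.03], [-3.05, 3.05]. Speed limits (rad/s): [2.79, 2.79, 3.14, 3.14, 3.14, 3.14, 3.14].

### API

Orientations are given as [roll, pitch, yaw] about the fixed x, y, z axes, in that order (R = Rz(yaw) Ry(pitch) Rx(roll)).
In Python, from rig import robot gives the robot as it stands. The module is installed in compiled form; this text tells all that it offers.
- The arm moves only by the tool send_rows, never from a script. Its argument "plan" is a list of rows, each a list of 7 numbers: the shift along the tool's x, y, z in mm, then the turn, a rotation vector about the tool's x, y, z in degrees, then the closure, from -1 (fully open) to 1 (shut). A call has 1 to 10 rows; each row shifts and turns the commanded pose from where the row before left it, along the tool's axes as they then stand; what a row does not reach is not made up. A row lasts 1/12 s, in which the tool goes at most 41.7 mm and 7.16 degrees, less where a joint would pass 70% of its speed; a pose out of reach is approached as far as the arm can. A call is refused whole if a number of a shift passes 41.7 or a number of a turn 7.16, either way. A call with a gripper value outside its range is refused whole. The fingers move at their own pace and stop on an object; the grip force is fixed at half the most. Time passes only in rows, so rows that do not move let the fingers close. It gives the time, the measured TCP pose, the force, the opening and the grip force at its end, in the units of the state.
- robot.read_state(): the state, without advancing time (a new reading comes with each control period).
- robot.camera(name): name is "scene" or "top" or "wrist"; returns a dict with "pixels" (480x640x3 uint8, red, green, blue), "fx", "fy", "cx", "cy" (pixels), "origin" and "rotation" of the camera in the world. Camera axes: x right, y down, z forward; pixel columns grow to the right and rows downward; lengths in m; the calibration is good to about 2 mm. A picture is of the moment at which its call begins. There is no depth.
- robot.hand_in(): hands the job in; it is judged then, once.
The state is a dict: "time": time; "joint_pos": joint angles; "dq": joint speeds; "joint_efforts": joint torques, N m; "ee_pos": TCP position; "eef_rot": TCP orientation; "wrist_force": force on the tool from outside, world axes, zero at the start; "moment": the same for the moment, N m; "opening": finger opening in m; "grip_force": force on a finger pad.
Only numpy, scipy, OpenCV 4.12 (cv2) and the standard library are available. Lean on these libraries where they do the work, as an engineer would, in place of code of your own. Each camera call takes 0.05 s, during which the arm holds its last target. There are 200 camera calls.

### The job

Gather all the bronze ingots on the bench into the scoop tray, then carry the tray to the melting machine and tip the ingots out of it into the feed hopper. Stand the empty tray back upright in the middle of its rubber mat, and turn and tilt the bench lamp so that its beam points at the middle of the hopper's mouth. Any ingot that goes astray must end in the hopper too, and the jar, the steel block and the hammer are to be left where they are.

Things in the scene. Friction and masses are not known exactly. Their poses are not given: they have to be found in the camera images.
- tray: loose aluminium scoop tray, 0.2 kg. Origin: centre of underside, z up. Floor 124 (x) x 118 (y) x 4 mm; walls 4 mm thick, 26 mm high on -x, +y, -y; +x side open, no lip: the pouring edge, facing roughly away from the robot at the start. Behind the -x wall a wooden upright fin as handle: 36 mm along x (centre x = -80), 10 mm thick in y, 74 mm high; pinch across its thickness from above or slanting
- tray_handle (a point): point in the handle fin where it is best pinched: 54 mm above the tray's underside (20 mm below the fin's top), 80 mm behind the tray's origin; axes as the tray
- tray_spout (a point): middle of the open pouring edge, on the underside, at x = +62 mm of the tray; axes as the tray
- mat: fixed black rubber mat, 210 (x) x 170 (y) x 4 mm; origin at the centre of its underside. The tray's place
- hopper: fixed small melting machine: grey housing 170 x 170 x 40 mm with a square open steel funnel (the feed hopper) on it. Origin: centre of the underside on the bench. Funnel floor 100 x 100 mm at z = 40 mm; its 4 mm sheet walls slope outward to a mouth 190 x 190 mm at z = 110 mm (about 205 mm over the rim)
- hopper_mouth (a point): centre of the hopper's open mouth, level with the rim, 110 mm above the bench; axes as the hopper
- lamp_swivel (a joint): swivel angle of the bench lamp's head about its upright post, rad, growing anticlockwise seen from above, range -2.2 to 2.2 (where the beam points is read from lamp_beam); stays where it is left (friction 0.15 N m)
- lamp_tilt (a joint): tilt of the lamp's head, rad: 0 = beam level, positive = beam downward, range -0.4 to 1.3; stays where it is left (friction 0.25 N m). The tilt axis is level, square to the beam, and passes through lamp_beam
- lamp_beam (a point): point where the lamp's level tilt axis crosses the swivel axis, 250 mm above the bench; turns with the head: beam along +x, y = tilt axis. Head: white cylinder, 60 mm in diameter, from 30 mm behind to 100 mm ahead of this point (front rim 67 mm), in a fork 100 mm wide over its screws, on an 18 mm post with a fixed round foot of 110 mm, left of the hopper
- lamp_grip (a point): centre of the black disc knob on top of the lamp's head: 26 mm in diameter, 14 mm wide along y (the tilt axis), at 80 mm ahead of and 62 mm above lamp_beam in the head's frame; axes as lamp_beam. Pinched from above across its 14 mm it can be led round both joints in one grasp, turning between the fingers as the head tilts
- ingot0_mid (a point): middle of a loose cast bronze ingot, 80 g: lower half 34 (x) x 22 (y) x 8 mm, upper half 28 x 18 x 8 mm, 16 mm high in all, this point 8 mm above its underside; z up as it starts, lying on the bench in front of the hopper. Four to six ingots are there
- ingot1_mid (a point): middle of a loose cast bronze ingot, 80 g: lower half 34 (x) x 22 (y) x 8 mm, upper half 28 x 18 x 8 mm, 16 mm high in all, this point 8 mm above its underside; z up as it starts, lying on the bench in front of the hopper. Four to six ingots are there
- ingot2_mid (a point): middle of a loose cast bronze ingot, 80 g: lower half 34 (x) x 22 (y) x 8 mm, upper half 28 x 18 x 8 mm, 16 mm high in all, this point 8 mm above its underside; z up as it starts, lying on the bench in front of the hopper. Four to six ingots are there
- ingot3_mid (a point): middle of a loose cast bronze ingot, 80 g: lower half 34 (x) x 22 (y) x 8 mm, upper half 28 x 18 x 8 mm, 16 mm high in all, this point 8 mm above its underside; z up as it starts, lying on the bench in front of the hopper. Four to six ingots are there
- ingot4_mid (a point): middle of a loose cast bronze ingot, 80 g: lower half 34 (x) x 22 (y) x 8 mm, upper half 28 x 18 x 8 mm, 16 mm high in all, this point 8 mm above its underside; z up as it starts, lying on the bench in front of the hopper. Four to six ingots are there
- ingot5_mid (a point): middle of a loose cast bronze ingot, 80 g: lower half 34 (x) x 22 (y) x 8 mm, upper half 28 x 18 x 8 mm, 16 mm high in all, this point 8 mm above its underside; z up as it starts, lying on the bench in front of the hopper. Four to six ingots are there
- flux_jar: bystander: glass jar 60 mm in diameter, 100 mm high, standing right of the hopper; origin at the centre of its underside
- bench_block: bystander: round dark steel block 70 mm in diameter, 25 mm high, left of the hopper; origin at the centre of its underside
- hammer: bystander: hammer about 240 mm long lying at the left front; origin on its handle at bench level

How it is judged:
On the way, in this order (a step that is already met when the one before it is completed fails the run):
1. all ingots lie in the tray together (x of ingot0_mid in the frame of tray between -0.065 and 0.07 m and y of ingot0_mid in the frame of tray between -0.06 and 0.06 m and z of ingot0_mid in the frame of tray between 0 and 0.06 m and x of ingot1_mid in the frame of tray between -0.065 and 0.07 m and y of ingot1_mid in the frame of tray between -0.06 and 0.06 m and z of ingot1_mid in the frame of tray between 0 and 0.06 m and x of ingot2_mid in the frame of tray between -0.065 and 0.07 m and y of ingot2_mid in the frame of tray between -0.06 and 0.06 m and z of ingot2_mid in the frame of tray between 0 and 0.06 m and x of ingot3_mid in the frame of tray between -0.065 and 0.07 m and y of ingot3_mid in the frame of tray between -0.06 and 0.06 m and z of ingot3_mid in the frame of tray between 0 and 0.06 m and x of ingot4_mid in the frame of tray between -0.065 and 0.07 m and y of ingot4_mid in the frame of tray between -0.06 and 0.06 m and z of ingot4_mid in the frame of tray between 0 and 0.06 m and x of ingot5_mid in the frame of tray between -0.065 and 0.07 m and y of ingot5_mid in the frame of tray between -0.06 and 0.06 m and z of ingot5_mid in the frame of tray between 0 and 0.06 m), for 0.2 s.
2. the tray is tipped by more than 30 degrees with its pouring edge over the hopper (angle between tray's own z axis and vertical above 0.52 rad and horizontal distance between tray_spout and hopper_mouth below 0.11 m and z of tray_spout in the frame of hopper above 0.06 m), for 0.1 s.
At the end, for the whole second after the job is handed in: every ingot lies in the hopper below its rim; the tray stands upright (5 degrees) and still, within 45 mm of its mat's centre; the beam line passes within 30 mm sideways and 30 mm up or down of the mouth's centre; jar, block and hammer within 30 mm of their starts (x of ingot0_mid in the frame of hopper between -0.1 and 0.1 m and y of ingot0_mid in the frame of hopper between -0.1 and 0.1 m and z of ingot0_mid in the frame of hopper between 0.035 and 0.11 m and x of ingot1_mid in the frame of hopper between -0.1 and 0.1 m and y of ingot1_mid in the frame of hopper between -0.1 and 0.1 m and z of ingot1_mid in the frame of hopper between 0.035 and 0.11 m and x of ingot2_mid in the frame of hopper between -0.1 and 0.1 m and y of ingot2_mid in the frame of hopper between -0.1 and 0.1 m and z of ingot2_mid in the frame of hopper between 0.035 and 0.11 m and x of ingot3_mid in the frame of hopper between -0.1 and 0.1 m and y of ingot3_mid in the frame of hopper between -0.1 and 0.1 m and z of ingot3_mid in the frame of hopper between 0.035 and 0.11 m and x of ingot4_mid in the frame of hopper between -0.1 and 0.1 m and y of ingot4_mid in the frame of hopper between -0.1 and 0.1 m and z of ingot4_mid in the frame of hopper between 0.035 and 0.11 m and x of ingot5_mid in the frame of hopper between -0.1 and 0.1 m and y of ingot5_mid in the frame of hopper between -0.1 and 0.1 m and z of ingot5_mid in the frame of hopper between 0.035 and 0.11 m and horizontal distance between tray and mat below 0.045 m and angle between tray's own z axis and vertical below 0.08 rad and height (world z) of tray below 0.012 m and linear speed of tray below 0.02 m/s and x of hopper_mouth in the frame of lamp_beam above 0.1 m and y of hopper_mouth in the frame of lamp_beam between -0.03 and 0.03 m and z of hopper_mouth in the frame of lamp_beam between -0.03 and 0.03 m and distance of each of flux_jar, bench_block, hammer from where it was at the start of the episode below 0.03 m); the robot touches nothing.
It fails at once if the jar, the steel block or the hammer is shoved more than 50 mm (distance of any of flux_jar, bench_block, hammer from where it was at the start of the episode above 0.05 m).
Of ingot0, ingot1, ingot2, ingot3, ingot4, ingot5 only 4 to 6 are there at a start; the rules pass over those that are not, and their reading is None.
At some moment in a run one of ingot0, ingot1, ingot2, ingot3, ingot4, ingot5 may be knocked a few centimetres aside while the robot is not near it.
It also fails if it takes over 208 s, if anything falls off the work surface, if the arm or the gripper's body presses on something with over 40 N, if the wrist force passes 120 N, or if a joint passes its speed limit or range.

## Working session

There is one attempt and no reset: what is moved stays moved. The work goes in short steps, Python scripts to look and compute and a tool call to move; the robot and the scene stay as the last step left them, time stands still between calls to the robot, and variables do not carry over. Pictures are saved under pics/ and viewed, at most 14 in all, crops included, and the job is handed in when it is done.

Besides the shell and the picture viewer there is one more tool, called after ">>>" by a JSON object that holds its "api" and its "payload". send_rows: Moves the arm, as the interface text tells. Its arguments: {"type":"object","properties":{"plan":{"type":"array","items":{"type":"array","items":{"type":"number"}}}},"required":["plan"]}

```bash
ls; mkdir -p pics
python3 - <<'E'
from rig import robot
import cv2,numpy as np
s=robot.read_state(); print({k:np.round(v,3).tolist() for k,v in s.items()})
for n in ("top","scene"):
    c=robot.camera(n); print(n,c['fx'],c['fy'],c['cx'],c['cy'],np.round(c['origin'],4).tolist(),np.round(c['rotation'],4).tolist())
    cv2.imwrite(f"pics/{n}0.png",c['pixels'][:,:,::-1])
E
```

```text
pics
{'time': 0.0, 'joint_pos': [1.266, 0.312, 0.014, 1.513, -0.004, 1.319, -0.027], 'dq': [-0.001, -0.0, 0.0, 0.002, -0.001, 0.002, 0.001], 'joint_efforts': [0.0, -37.992, 0.146, -23.06, 0.012, 0.014, -0.0], 'ee_pos': [0.143, -0.531, 0.404], 'eef_rot': [-3.139, 0.0, 0.263], 'wrist_force': [0.774, -0.083, 0.847], 'moment': [0.03, 0.022, 0.041], 'grip_force': 0.0, 'opening': 0.085}
top 567.0716117186948 567.0716117186948 317.44584945246135 235.44380914480635 [0.2118, 0.0593, 1.824] [-2.94, 0.0002, -1.6207]
scene 468.09505810684414 468.09505810684414 322.20980141285895 239.05730727377565 [1.1694, -0.4602, 0.8531] [-2.2547, -0.0176, 0.8894]
```

View pics/top0.png

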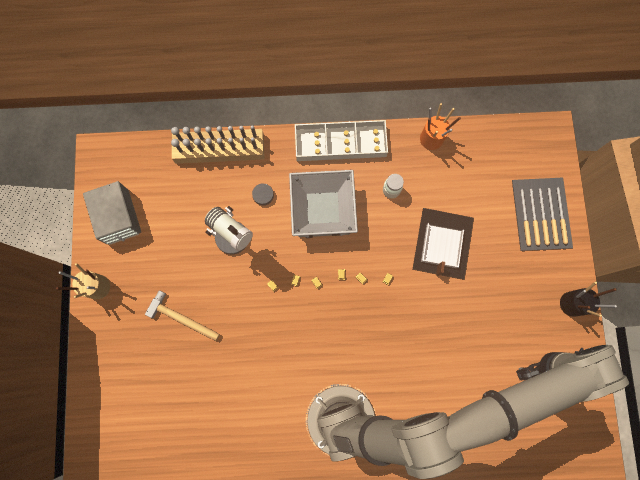

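View pics/scene0.png

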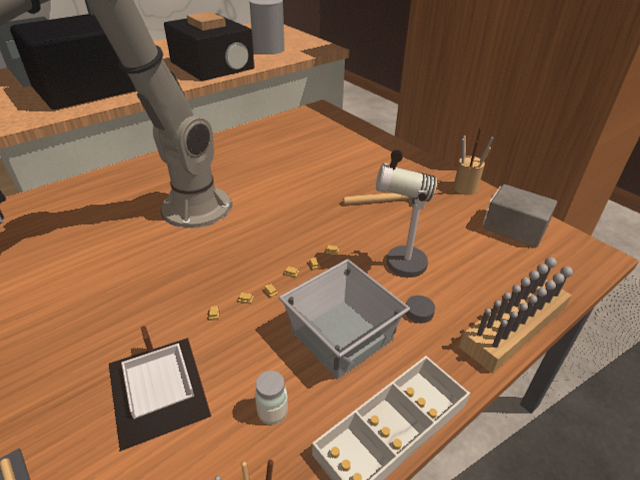

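```bash
cat > h.py <<'E'
from rig import robot
import cv2,numpy as np
from scipy.spatial.transform import Rotation as Ro
def snap(n,f=None):
    c=robot.camera(n); c['R']=Ro.from_euler('xyz',c['rotation']).as_matrix() if np.ndim(c['rotation'])==1 else np.array(c['rotation'])
    c['o']=np.array(c['origin'])
    if f: cv2.imwrite(f"pics/{f}.png",c['pixels'][:,:,::-1])
    return c
def ray(c,u,v):
    d=c['R']@np.array([(u-c['cx'])/c['fx'],(v-c['cy'])/c['fy'],1]); return d/np.linalg.norm(d)
def onz(c,u,v,z):
    d=ray(c,u,v); return c['o']+d*(z-c['o'][2])/d[2]
def proj(c,p):
    q=c['R'].T@(np.array(p)-c['o']); return np.array([q[0]/q[2]*c['fx']+c['cx'],q[1]/q[2]*c['fy']+c['cy']])
def tri(c1,p1,c2,p2):
    d1,d2=ray(c1,*p1),ray(c2,*p2); A=np.stack([d1,-d2],1)
    t=np.linalg.lstsq(A,c2['o']-c1['o'],rcond=None)[0]
    a=c1['o']+t[0]*d1;b=c2['o']+t[1]*d2; return (a+b)/2,np.linalg.norm(a-b)
def mask(c,lo,hi):
    return cv2.inRange(cv2.cvtColor(c['pixels'],cv2.COLOR_RGB2HSV),lo,hi)
def blobs(m,amin):
    n,l,s,ce=cv2.connectedComponentsWithStats(m)
    return [(s[i,4],ce[i],cv2.minAreaRect(np.argwhere(l==i)[:,::-1].astype(np.float32))) for i in range(1,n) if s[i,4]>=amin]
def pose():
    s=robot.read_state(); R=Ro.from_euler('xyz',s['eef_rot']).as_matrix(); p=np.array(s['ee_pos']); return p,R,p+R[:,2]*.155,s
E
python3 - <<'E'
from h import *
c=snap("top")
for uv in [(272,286),(296,281),(317,283),(341,274)]: print(c['pixels'][uv[1],uv[0]],cv2.cvtColor(c['pixels'],cv2.COLOR_RGB2HSV)[uv[1],uv[0]])
print('wood',cv2.cvtColor(c['pixels'],cv2.COLOR_RGB2HSV)[300,300])
m=mask(c,(19,120,120),(35,255,255)); m[:250]=0; m[300:]=0
for a,ce,r in blobs(m,8): print(a,np.round(ce,1),np.round(onz(c,*ce,.01),3),[np.round(x,1) for x in r[1:]])
for nm,u,v in [("h1",290,172),("h2",354,171),("h3",357,234),("h4",292,237)]: print(nm,onz(c,u,v,.11).round(3))
for nm,u,v in [("m1",426,209),("m2",473,214),("m3",465,279),("m4",413,270)]: print(nm,onz(c,u,v,.004).round(3))
im=c['pixels'][:,:,::-1]
a=cv2.resize(im[160:300,200:420],None,fx=3.6,fy=3.6,interpolation=cv2.INTER_CUBIC)
cv2.imwrite("pics/crop1.png",a)
E
```

```text
[247 208 106] [ 22 146 247]
[246 209 108] [ 22 143 246]
[246 207 108] [ 22 143 246]
[246 209 109] [ 22 142 246]
wood [ 13 156 211]
49 [340.7 273.2] [ 0.454 -0.027  0.01 ] [array([9., 6.]), np.float64(90.0)]
53 [360.7 277.5] [ 0.437 -0.091  0.01 ] [array([9.2, 5.7]), np.float64(45.0)]
53 [387.4 277.9] [ 0.432 -0.176  0.01 ] [array([5.8, 9.4]), np.float64(26.6)]
42 [295.5 279.8] [0.44  0.119 0.01 ] [array([4.5, 9.8]), np.float64(23.2)]
52 [316.1 281.9] [0.43  0.053 0.01 ] [array([8.7, 5.7]), np.float64(59.0)]
47 [271.5 284.9] [0.428 0.196 0.01 ] [array([8.5, 5.7]), np.float64(45.0)]
h1 [0.77  0.119 0.11 ]
h2 [ 0.763 -0.083  0.11 ]
h3 [ 0.56 -0.08  0.11]
h4 [0.561 0.121 0.11 ]
m1 [ 0.655 -0.322  0.004]
m2 [ 0.63  -0.475  0.004]
m3 [ 0.416 -0.427  0.004]
m4 [ 0.454 -0.262  0.004]
```

>>> {"api": "send_rows", "payload": {"plan": [[0,0,0,0,0,0,-1]]}}

```text
time: 0.23
ee_pos: [0.1429, -0.531, 0.4041]
eef_rot: [-3.14, 0.0, 0.263]
wrist_force: [-0.1, -0.2, 0.2]
opening: 0.0855
grip_force: 0.0
```

Add to h.py:
```python
def go(xyz,yaw=None):
    """remaining world-yaw turn (deg about tool z) and then tool-axis shift in mm to bring the grasp point to xyz (tool pointing down)"""
    p,R,g,s=pose(); y=s['eef_rot'][2]
    yaw=y if yaw is None else yaw
    d=(yaw-y+np.pi)%(2*np.pi)-np.pi
    if abs(d)>np.pi/2 : d-=np.sign(d)*np.pi
    T=Ro.from_euler('xyz',[np.pi,0,y+d]).as_matrix()
    return 'g',g.round(4).tolist(),'turn',round(-np.degrees(d),1),'shift',(1e3*T.T@(np.array(xyz)-g)).round(1).tolist(),'q',np.round(s['joint_pos'],2).tolist()
```

```text
(no output)
```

>>> {"api": "send_rows", "payload": {"plan": [[0,0,0,0,0,5,-1],[0,0,0,0,0,5,-1],[0,0,0,0,0,5,-1],[25,-28,-4,0,0,0,-1],[25,-28,-4,0,0,0,-1],[25,-28,-4,0,0,0,-1],[25,-28,-4,0,0,0,-1],[25,-28,-4,0,0,0,-1],[25,-28,-4,0,0,0,-1],[25,-28,-4,0,0,0,-1]]}}

```text
time: 1.07
ee_pos: [0.3185, -0.3333, 0.4329]
eef_rot: [3.141, -0.0, 0.001]
wrist_force: [1.0, -0.2, -0.1]
opening: 0.0854
grip_force: 0.0
```

>>> {"api": "send_rows", "payload": {"plan": [[25,-28,-4,0,0,0,-1],[25,-28,-4,0,0,0,-1],[25,-28,-4,0,0,0,-1],[0,0,0,0,0,0,-1],[0,0,0,0,0,0,-1]]}}

```text
time: 1.48
ee_pos: [0.3942, -0.2484, 0.4449]
eef_rot: [-3.141, -0.001, 0.008]
wrist_force: [-0.4, -0.6, 0.6]
opening: 0.0855
grip_force: 0.0
```

Run:
```python
from h import *
c=snap("wrist","w1"); p,R,g,s=pose()
print(g,s['joint_pos'],'cam in tool',(R.T@(c['o']-p)).round(3),(R.T@c['R']).round(2).tolist(),c['fx'])
```

```text
[ 0.39274098 -0.25048189  0.28962176] [ 0.7374474   0.12810416 -0.23238678  1.64582407  0.03085259  1.37140957
 -1.06681176] cam in tool [ 0.073 -0.002  0.031] [[0.01, -0.96, -0.28], [1.0, 0.01, 0.0], [0.0, -0.28, 0.96]] 393.3836228587541
```

View pics/w1.png

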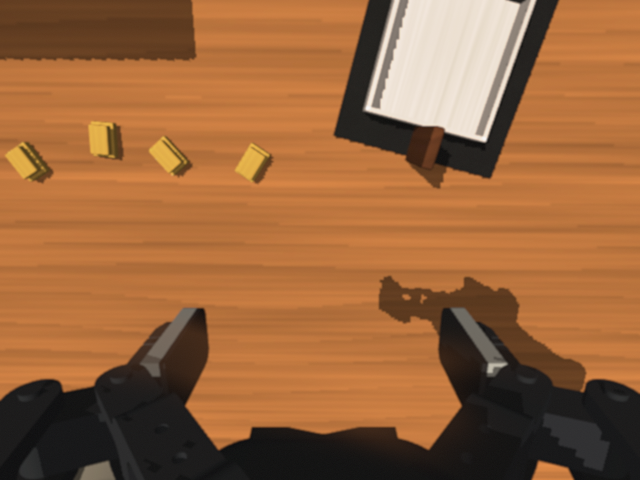

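>>> {"api": "send_rows", "payload": {"plan": [[0,-38,0,0,0,0,-1],[0,-38,0,0,0,0,-1],[0,-38,0,0,0,0,-1],[0,-38,0,0,0,0,-1],[0,-38,0,0,0,0,-1],[0,-38,0,0,0,0,-1],[0,0,0,0,0,0,-1],[0,0,0,0,0,0,-1]]}}

```text
time: 2.2
ee_pos: [0.3919, -0.0223, 0.4447]
eef_rot: [3.14, -0.0, 0.003]
wrist_force: [-0.2, -1.3, 1.2]
opening: 0.0851
grip_force: 0.0
```

```bash
cat >> h.py <<'E'
def ingots(c,z=.008,amin=60):
    """ingots seen by a camera: centre xy on plane z, world yaw (deg) of the long axis, sides mm"""
    out=[]
    for a,ce,r in blobs(mask(c,(19,90,90),(35,255,255)),amin):
        P=cv2.boxPoints(r); 
        if P.min()<2 or P[:,0].max()>637 or P[:,1].max()>477: continue
        W=np.array([onz(c,*q,z)[:2] for q in P]); e1,e2=W[1]-W[0],W[2]-W[1]
        L=e1 if np.linalg.norm(e1)>np.linalg.norm(e2) else e2
        out.append((W.mean(0).round(4).tolist(),round(np.degrees(np.arctan2(L[1],L[0]))%180,1),[round(1e3*np.linalg.norm(x)) for x in (e1,e2)],int(a)))
    return sorted(out,key=lambda t:t[0][1])
E
python3 - <<'E'
from h import *
c=snap("wrist","w2"); print(*ingots(c),sep='\n'); print(go((.43,.1,.1)))
w=cv2.imread("pics/w2.png"); 
t=snap("top"); m=mask(t,(0,0,0),(180,255,60)); m[:200]=0;m[290:]=0;m[:,:400]=0;m[:,480:]=0
m=cv2.morphologyEx(m,cv2.MORPH_CLOSE,np.ones((3,3))); b=max(blobs(m,500),key=lambda b:b[0]); 
W=np.array([onz(t,*q,.004)[:2] for q in cv2.boxPoints(b[2])]);print('mat',W.round(3).tolist(),W.mean(0).round(4))
m=mask(t,(0,0,130),(180,60,255)); m[:200]=0;m[290:]=0;m[:,:400]=0;m[:,480:]=0
b=max(blobs(m,200),key=lambda b:b[0]); W=np.array([onz(t,*q,.02)[:2] for q in cv2.boxPoints(b[2])]);print('tray',W.round(3).tolist(),W.mean(0).round(4))
E
```

```text
([0.4288, -0.175], np.float64(146.7), [33, 24], 770)
([0.4349, -0.0903], np.float64(41.0), [21, 33], 690)
([0.4505, -0.0272], np.float64(174.1), [33, 20], 700)
([0.4281, 0.0531], np.float64(30.8), [22, 32], 695)
([0.4387, 0.1211], np.float64(159.6), [34, 22], 748)
([0.4249, 0.1944], np.float64(39.1), [24, 34], 749)
('g', [0.392, -0.0243, 0.2896], 'turn', np.float64(-0.0), 'shift', [37.9, -124.3, 189.6], 'q', [0.49, -0.02, -0.46, 1.8, -0.01, 1.36, -1.54])Traceback (most recent call last):
  File "<stdin>", line 5, in <module>
ValueError: max() iterable argument is empty
```

View pics/w2.png

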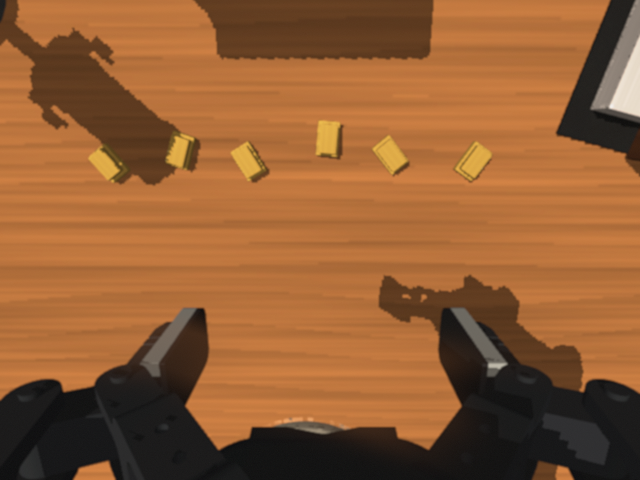

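Run:
```python
from h import *
t=snap("top"); hsv=cv2.cvtColor(t['pixels'],cv2.COLOR_RGB2HSV)
print(hsv[216,430],hsv[245,445],hsv[275,450], hsv[268,443])
a=cv2.inRange(hsv,(0,0,0),(180,255,90)); w=cv2.inRange(hsv,(0,0,120),(180,70,255))
for m in (a,w):
    m[:200]=0;m[290:]=0;m[:,:405]=0;m[:,480:]=0
both=a|w
for nm,m,z in (('mat',both,.004),('tray',w,.02)):
    b=max(blobs(m,50),key=lambda b:b[0]); W=np.array([onz(t,*q,z)[:2] for q in cv2.boxPoints(b[2])]);print(nm,b[0],b[2],W.round(3).tolist(),W.mean(0).round(4))
```

```text
[12 95 86] [ 17  20 249] [12 89 86] [ 12 141 139]
mat 2991 ((443.08135986328125, 243.4425048828125), (51.84373092651367, 62.854530334472656), 9.727579116821289) [[0.454, -0.259], [0.658, -0.312], [0.62, -0.477], [0.417, -0.422]] [ 0.5374 -0.3676]
tray 1423 ((442.2906799316406, 245.22125244140625), (38.9461555480957, 38.97431945800781), 9.727579116821289) [[0.479, -0.283], [0.605, -0.316], [0.577, -0.439], [0.452, -0.405]] [ 0.5281 -0.3606]
```

Run:
```python
from h import *
print(go((.4288,-.175,.1),np.radians(-33.3)))
```

```text
('g', [0.3921, -0.0254, 0.2895], 'turn', np.float64(33.1), 'shift', [112.8, 105.0, 189.5], 'q', [0.49, -0.02, -0.46, 1.8, -0.01, 1.36, -1.54])
```

>>> {"api": "send_rows", "payload": {"plan": [[0,0,0,0,0,6.6,-0.1],[0,0,0,0,0,6.6,-0.1],[0,0,0,0,0,6.6,-0.1],[0,0,0,0,0,6.6,-0.1],[0,0,0,0,0,6.6,-0.1]]}}

```text
time: 2.77
ee_pos: [0.3924, -0.0252, 0.4444]
eef_rot: [3.141, 0.001, -0.585]
wrist_force: [-0.3, 0.2, 0.5]
opening: 0.0472
grip_force: 0.0
```

>>> {"api": "send_rows", "payload": {"plan": [[16,15,27,0,0,0,-0.1],[16,15,27,0,0,0,-0.1],[16,15,27,0,0,0,-0.1],[16,15,27,0,0,0,-0.1],[16,15,27,0,0,0,-0.1],[16,15,27,0,0,0,-0.1],[16,15,27,0,0,0,-0.1],[0,0,0,0,0,0,-0.1],[0,0,0,0,0,0,-0.1]]}}

```text
time: 3.52
ee_pos: [0.4278, -0.1748, 0.2536]
eef_rot: [3.14, 0.005, -0.582]
wrist_force: [-0.1, 0.6, 0.3]
opening: 0.0467
grip_force: 0.0
```

Run:
```python
from h import *
print(go((.4288,-.175,.021),np.radians(-33.3)))
c=snap("wrist","w3"); print(*ingots(c),sep='\n')
```

```text
('g', [0.427, -0.1745, 0.0986], 'turn', np.float64(-0.0), 'shift', [1.8, -0.6, 77.6], 'q', [0.63, 0.31, -0.33, 1.94, 0.13, 0.92, -1.92])
([0.4295, -0.1763], np.float64(147.5), [21, 34], 2095)
([0.4347, -0.0918], np.float64(40.6), [27, 33], 1893)
([0.4524, -0.0256], np.float64(170.4), [27, 31], 1294)
```

View pics/w3.png

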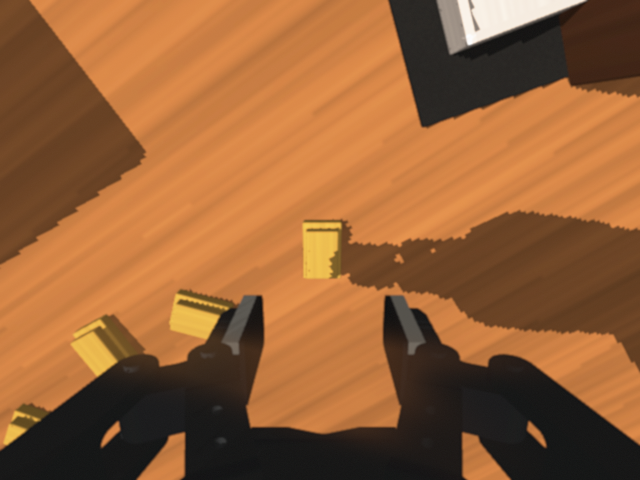

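>>> {"api": "send_rows", "payload": {"plan": [[0,0,26,0,0,0,-0.1],[0,0,26,0,0,0,-0.1],[0,0,25,0,0,0,-0.1],[0,0,0,0,0,0,-0.1],[0,0,0,0,0,0,1],[0,0,0,0,0,0,1],[0,0,0,0,0,0,1],[0,0,0,0,0,0,1],[0,0,0,0,0,0,1]]}}

```text
time: 4.32
ee_pos: [0.4304, -0.172, 0.1814]
eef_rot: [-3.141, -0.004, -0.575]
wrist_force: [-2.6, 1.4, 9.7]
opening: 0.0161
grip_force: 99.4
```

>>> {"api": "send_rows", "payload": {"plan": [[0,0,-35,0,0,0,1],[0,0,-35,0,0,0,1],[0,0,-10,0,0,-6.4,1],[0,0,0,0,0,-6.4,1],[0,0,0,0,0,-6.4,1],[0,0,0,0,0,0,1],[0,0,0,0,0,0,1]]}}

```text
time: 4.9
ee_pos: [0.4294, -0.172, 0.2596]
eef_rot: [3.141, -0.002, -0.243]
wrist_force: [-0.2, -0.3, 0.6]
opening: 0.0163
grip_force: 99.1
```

Run:
```python
from h import *
a=np.radians(-15);R=Ro.from_euler('z',-15,degrees=True).as_matrix()
for sx in (36,-1,-38):
  for sy in (25,-25): print(sx,sy,(np.array([.528,-.361,0])+R@[sx/1e3,sy/1e3,0]).round(4))
print(go((.5692,-.3462,.10),a))
c=snap("wrist","w4")
```

```text
36 25 [ 0.5692 -0.3462  0.    ]
36 -25 [ 0.5563 -0.3945  0.    ]
-1 25 [ 0.5335 -0.3366  0.    ]
-1 -25 [ 0.5206 -0.3849  0.    ]
-38 25 [ 0.4978 -0.327   0.    ]
-38 -25 [ 0.4848 -0.3753  0.    ]
('g', [0.4297, -0.1721, 0.1046], 'turn', np.float64(1.1), 'shift', [179.8, 132.1, 4.6], 'q', [0.68, 0.31, -0.41, 1.93, 0.15, 0.93, -1.61])
```

View pics/w4.png

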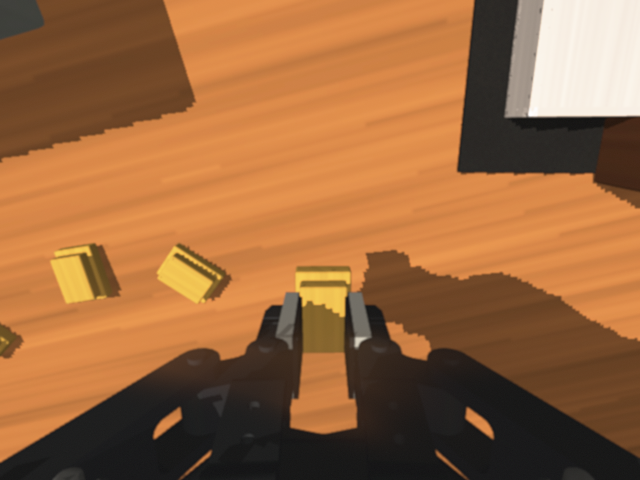

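Run:
```python
from h import *
c=snap("wrist")
A,B=onz(c,475,0,.004),onz(c,459,171,.004);C=onz(c,595,173,.004); print('mat',A,B,C,np.degrees(np.arctan2(*(A-B)[1::-1])),np.degrees(np.arctan2(*(B-C)[1::-1])))
A,B,C=onz(c,517,0,.03),onz(c,506,117,.03),onz(c,610,118,.03); print('tray',A,B,np.degrees(np.arctan2(*(A-B)[1::-1])),np.degrees(np.arctan2(*(B-C)[1::-1])))
R=Ro.from_euler('z',-15,degrees=True).as_matrix()
print('tray c',B+R@[.062,-.059,0])
```

```text
mat [ 0.53929938 -0.27802167  0.004     ] [ 0.45665438 -0.258007    0.004     ] [ 0.43722715 -0.3323734   0.004     ] -13.61358383784826 75.35943624752143
tray [ 0.53017497 -0.28582605  0.03      ] [ 0.48170009 -0.27560053  0.03      ] -11.911611458753386 75.67315271474068
tray c [ 0.52631716 -0.34863693  0.03      ]
```

>>> {"api": "send_rows", "payload": {"plan": [[16,28,-20,0,0,1,1],[16,28,-20,0,0,0,1],[16,28,-20,0,0,0,1],[16,28,-20,0,0,0,1],[16,28,-20,0,0,0,1],[0,0,0,0,0,0,1],[0,0,0,0,0,0,1]]}}

```text
time: 5.58
ee_pos: [0.4716, -0.3301, 0.3596]
eef_rot: [3.14, -0.003, -0.263]
wrist_force: [0.2, 1.9, -1.0]
opening: 0.0157
grip_force: 99.1
```

Run:
```python
from h import *
c=snap("wrist","w5")
```

```text
(no output)
```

View pics/w5.png

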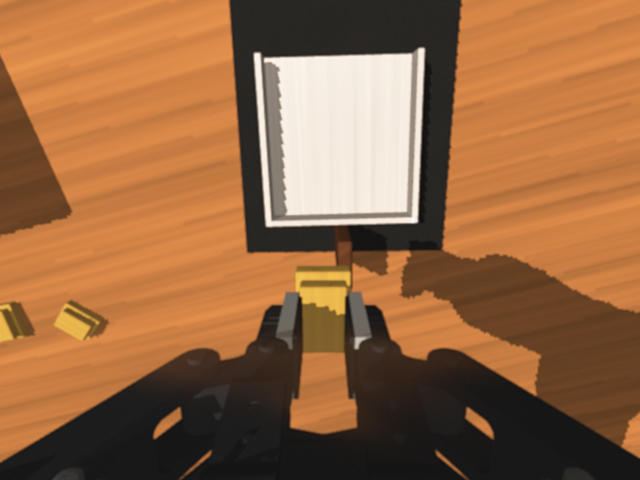

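Run:
```python
from h import *
c=snap("wrist")
for z in (.03,.034):
  P=[onz(c,u,v,z) for u,v in ((267,227),(418,222),(423,48),(255,53))]
  print(z,np.round(P,4)[:,:2].tolist(),[np.linalg.norm(P[i]-P[i-1]).round(4) for i in range(4)],np.mean(P,0).round(4),[np.degrees(np.arctan2(*(P[a]-P[b])[1::-1])).round(1) for a,b in((3,0),(2,1),(0,1))])
print('mat',onz(c,248,252,.004),onz(c,442,249,.004))
yaw=-15.5
print(go((.47,-.33,.2),np.radians(-15)))
```

```text
0.03 [[0.4781, -0.2846], [0.452, -0.399], [0.5721, -0.4255], [0.5985, -0.313]] [np.float64(0.1238), np.float64(0.1173), np.float64(0.1229), np.float64(0.1155)] [ 0.5252 -0.3555  0.03  ] [np.float64(-13.3), np.float64(-12.5), np.float64(77.2)]
0.034 [[0.4789, -0.2854], [0.4532, -0.3983], [0.5717, -0.4244], [0.5977, -0.3135]] [np.float64(0.1221), np.float64(0.1157), np.float64(0.1213), np.float64(0.114)] [ 0.5254 -0.3554  0.034 ] [np.float64(-13.3), np.float64(-12.5), np.float64(77.2)]
mat [ 0.45546161 -0.25677996  0.004     ] [ 0.41547889 -0.41905015  0.004     ]
('g', [0.4713, -0.3262, 0.2028], 'turn', np.float64(0.3), 'shift', [-0.3, 4.0, 2.8], 'q', [0.82, 0.41, -0.34, 1.51, 0.14, 1.25, -1.37])
```

>>> {"api": "send_rows", "payload": {"plan": [[32,-4.5,30,0,0,0,1],[32,-4.5,30,0,0,0,1],[32,-4.5,30,0,0,0,1],[0,0,23,0,0,0,1],[0,0,23,0,0,0,1],[0,0,22,0,0,0,1],[0,0,0,0,0,0,1],[0,0,0,0,0,0,0.3],[0,0,0,0,0,0,0.3],[0,0,0,0,0,0,0.3]]}}

```text
time: 6.52
ee_pos: [0.5635, -0.3381, 0.2082]
eef_rot: [3.141, -0.004, -0.257]
wrist_force: [0.4, -0.4, -0.0]
opening: 0.0301
grip_force: 0.0
```

```bash
cat >> h.py <<'E'
O=np.array([.526,-.357,0]); RT=Ro.from_euler('z',-13,degrees=True).as_matrix()
def slot(x,y,z): return O+RT@[x/1e3,y/1e3,0]+[0,0,z]
def chain(*wp):
    """wp: (xyz,yaw deg) list; nominal legs from the present pose: turn then shift"""
    p,R,g,s=pose(); y=s['eef_rot'][2]; print('now',g.round(4),round(np.degrees(y),1))
    for xyz,yw in wp:
        d=np.radians(yw)-y; T=Ro.from_euler('xyz',[np.pi,0,np.radians(yw)]).as_matrix()
        print('turn',round(-np.degrees(d),1),'shift',(1e3*T.T@(np.array(xyz)-g)).round(1)); g=np.array(xyz);y=np.radians(yw)
E
python3 - <<'E'
from h import *
w=slot(36,25,.043)
chain((w,-15),(w+[0,0,.06],-15),((.4349,-.0910,.1),41),((.4349,-.0910,.027),41))
E
```

```text
now [ 0.5641 -0.3384  0.0532] -14.7
turn 0.3 shift [ 3.1  1.6 10.2]
turn -0.0 shift [ -0.   0. -60.]
turn -56.0 shift [  64.4 -274.9    3. ]
turn -0.0 shift [ 0. -0. 73.]
```

>>> {"api": "send_rows", "payload": {"plan": [[0,0,-25,0,0,0,0.2],[0,0,-25,0,0,-7,0],[0,0,0,0,0,-7,-0.1],[0,0,0,0,0,-7,-0.1],[0,0,0,0,0,-7,-0.1],[0,0,0,0,0,-7,-0.1],[0,0,0,0,0,-7,-0.1],[0,0,0,0,0,-7,-0.1],[0,0,0,0,0,-7,-0.1]]}}

```text
time: 7.27
ee_pos: [0.5629, -0.3386, 0.2582]
eef_rot: [3.138, -0.001, 0.725]
wrist_force: [0.6, 0.4, -0.2]
opening: 0.0469
grip_force: 0.0
```

>>> {"api": "send_rows", "payload": {"plan": [[9.3,-38.8,0,0,0,0,-0.1],[9.3,-38.8,0,0,0,0,-0.1],[9.3,-38.8,0,0,0,0,-0.1],[9.3,-38.8,0,0,0,0,-0.1],[9.3,-38.8,0,0,0,0,-0.1],[9.3,-38.8,0,0,0,0,-0.1],[9.3,-38.8,0,0,0,0,-0.1],[0,0,0,0,0,0,-0.1],[0,0,0,0,0,0,-0.1]]}}

```text
time: 8.02
ee_pos: [0.432, -0.0888, 0.2575]
eef_rot: [3.138, -0.0, 0.725]
wrist_force: [-0.6, -1.2, 0.6]
opening: 0.0473
grip_force: 0.0
```

Run:
```python
from h import *
chain(((.4349,-.0910,.026),41),((.4349,-.0910,.1),41),(slot(36,-25,.1),-15),(slot(36,-25,.042),-15))
t=snap("top"); print(*ingots(t,.01,20),sep='\n')
w=snap("wrist");  print(*ingots(w,.008,300),sep='\n')
```

```text
now [ 0.4324 -0.0892  0.1025] 41.6
turn 0.6 shift [ 0.7  3.  76.5]
turn -0.0 shift [  0.   0. -74.]
turn 56.0 shift [193.7 257.1   0. ]
turn -0.0 shift [ 0. -0. 58.]
([0.5588, -0.7659], np.float64(0.1), [11, 77], 63)
([0.5599, -0.7351], np.float64(1.6), [10, 77], 62)
([0.5585, -0.7053], np.float64(180.0), [11, 77], 65)
([0.5596, -0.6741], np.float64(179.7), [9, 77], 63)
([0.5596, -0.6437], np.float64(179.9), [9, 74], 63)
([0.5646, -0.339], np.float64(174.7), [20, 27], 51)
([0.4518, -0.0283], np.float64(176.6), [19, 32], 53)
([0.4304, 0.0533], np.float64(28.0), [18, 28], 52)
([0.4404, 0.1193], np.float64(154.5), [32, 14], 42)
([0.4291, 0.1964], np.float64(42.5), [18, 28], 47)
([0.9054, 0.2236], np.float64(23.4), [15, 46], 45)
([0.9445, 0.2248], np.float64(178.3), [20, 32], 44)
([0.8976, 0.2516], np.float64(41.3), [17, 72], 70)
([0.9455, 0.2568], np.float64(15.8), [19, 33], 41)
([0.8976, 0.287], np.float64(41.4), [17, 77], 73)
([0.9553, 0.2975], np.float64(87.1), [17, 11], 21)
([0.8967, 0.3232], np.float64(41.5), [15, 72], 65)
([0.8968, 0.3603], np.float64(41.6), [17, 75], 65)
([0.8968, 0.3957], np.float64(41.8), [17, 75], 59)
([0.8963, 0.4312], np.float64(43.6), [15, 80], 54)
([0.8968, 0.468], np.float64(42.0), [14, 73], 62)
([0.3252, 0.4682], np.float64(60.0), [13, 212], 236)
([0.8937, 0.494], np.float64(87.1), [39, 44], 93)
([0.4644, 0.8039], np.float64(1.7), [58, 71], 250)
([0.4355, -0.0903], np.float64(39.6), [35, 21], 2037)
([0.4511, -0.0273], np.float64(174.0), [33, 22], 2448)
([0.4274, 0.0537], np.float64(29.0), [36, 25], 3024)
```

>>> {"api": "send_rows", "payload": {"plan": [[1,2.7,26,0,0,0.6,-0.1],[0,0,25,0,0,0,-0.1],[0,0,25,0,0,0,-0.1],[0,0,0,0,0,0,-0.1],[0,0,0,0,0,0,1],[0,0,0,0,0,0,1],[0,0,0,0,0,0,1],[0,0,0,0,0,0,1],[0,0,0,0,0,0,1]]}}

```text
time: 8.87
ee_pos: [0.4362, -0.093, 0.1815]
eef_rot: [3.138, -0.002, 0.709]
wrist_force: [-0.5, -1.4, 6.6]
opening: 0.0157
grip_force: 87.4
```

>>> {"api": "send_rows", "payload": {"plan": [[0,0,-37,0,0,0,1],[0,0,-37,0,0,7,1],[0,0,0,0,0,7,1],[0,0,0,0,0,7,1],[0,0,0,0,0,7,1],[0,0,0,0,0,7,1],[0,0,0,0,0,7,1],[0,0,0,0,0,7,1],[0,0,0,0,0,7,1]]}}

```text
time: 9.62
ee_pos: [0.435, -0.0924, 0.2544]
eef_rot: [3.142, -0.002, -0.274]
wrist_force: [0.4, 0.5, -0.4]
opening: 0.0155
grip_force: 85.7
```

>>> {"api": "send_rows", "payload": {"plan": [[24.2,32.1,0,0,0,0,1],[24.2,32.1,0,0,0,0,1],[24.2,32.1,0,0,0,0,1],[24.2,32.1,0,0,0,0,1],[24.2,32.1,0,0,0,0,1],[24.2,32.1,0,0,0,0,1],[24.2,32.1,0,0,0,0,1],[24.2,32.1,0,0,0,0,1],[0,0,0,0,0,0,1]]}}

```text
time: 10.37
ee_pos: [0.5529, -0.4015, 0.2525]
eef_rot: [3.134, -0.004, -0.278]
wrist_force: [-1.7, -2.2, -1.4]
opening: 0.0156
grip_force: 85.7
```

>>> {"api": "send_rows", "payload": {"plan": [[0,0,30,0,0,0,1],[0,0,30,0,0,0,1],[0,0,0,0,0,0,1],[0,0,0,0,0,0,0.3],[0,0,0,0,0,0,0.3],[0,0,0,0,0,0,0.3],[0,0,-30,0,0,0,0.1],[0,0,-30,0,0,-4.5,-0.1],[0,0,0,0,0,-4.5,-0.1]]}}

```text
time: 11.12
ee_pos: [0.5561, -0.3921, 0.2619]
eef_rot: [3.136, -0.012, -0.107]
wrist_force: [1.7, -0.5, 1.5]
opening: 0.0469
grip_force: 0.0
```

>>> {"api": "send_rows", "payload": {"plan": [[-14.2,-34.9,0,0,0,0,-0.1],[-14.2,-34.9,0,0,0,0,-0.1],[-14.2,-34.9,0,0,0,0,-0.1],[-14.2,-34.9,0,0,0,0,-0.1],[-14.2,-34.9,0,0,0,0,-0.1],[-14.2,-34.9,0,0,0,0,-0.1],[-14.2,-34.9,0,0,0,0,-0.1],[-14.2,-34.9,0,0,0,0,-0.1],[-14.2,-34.9,0,0,0,0,-0.1],[-14.2,-34.9,0,0,0,0,-0.1]]}}

```text
time: 11.95
ee_pos: [0.4502, -0.027, 0.2547]
eef_rot: [3.141, -0.002, -0.111]
wrist_force: [0.7, 0.0, 0.8]
opening: 0.0469
grip_force: 0.0
```

```bash
cat >> h.py <<'E'
def check():
    t=snap("top"); print('top',*[i for i in ingots(t,.01,15) if .38<i[0][0]<.68 and -.5<i[0][1]<.25],sep='\n')
    w=snap("wrist"); print('wrist',*[i for i in ingots(w,.008,300) if i[0][0]<.7],sep='\n')
E
python3 - <<'E'
from h import *
chain(((.4511,-.0273,.026),-6),((.4511,-.0273,.1),-6),(slot(-1,25,.1),-15),(slot(-1,25,.042),-15),(slot(-1,25,.1),-15),((.4277,.0535,.1),30))
check()
E
```

```text
now [ 0.4505 -0.0272  0.0997] -6.3
turn -0.3 shift [ 0.6  0.  73.7]
turn -0.0 shift [  0.   0. -74.]
turn 9.0 shift [155.8 274.1   0. ]
turn -0.0 shift [ 0. -0. 58.]
turn -0.0 shift [ -0.   0. -58.]
turn -45.0 shift [ 103.8 -385.7   -0. ]
top
([0.5552, -0.3938], np.float64(160.9), [33, 20], 57)
([0.5646, -0.339], np.float64(174.7), [20, 27], 50)
([0.4304, 0.0533], np.float64(28.0), [18, 29], 54)
([0.4404, 0.1193], np.float64(154.5), [32, 14], 43)
([0.4282, 0.1957], np.float64(42.5), [18, 25], 48)
wrist
([0.4513, -0.0272], np.float64(175.9), [21, 34], 2090)
([0.429, 0.0536], np.float64(30.7), [27, 32], 2106)
([0.4392, 0.1213], np.float64(154.1), [38, 26], 2150)
```

>>> {"api": "send_rows", "payload": {"plan": [[0.6,0,24,0,0,0,-0.1],[0,0,24,0,0,0,-0.1],[0,0,24,0,0,0,-0.1],[0,0,0,0,0,0,-0.1],[0,0,0,0,0,0,1],[0,0,0,0,0,0,1],[0,0,0,0,0,0,1],[0,0,0,0,0,0,1],[0,0,0,0,0,0,1]]}}

```text
time: 12.8
ee_pos: [0.4527, -0.0288, 0.1835]
eef_rot: [3.141, -0.004, -0.111]
wrist_force: [-0.5, 0.0, 7.3]
opening: 0.0155
grip_force: 59.4
```

>>> {"api": "send_rows", "payload": {"plan": [[0,0,-37,0,0,0,1],[0,0,-37,0,0,4.5,1],[0,0,0,0,0,4.5,1]]}}

```text
time: 13.05
ee_pos: [0.455, -0.0284, 0.2622]
eef_rot: [-3.139, -0.014, -0.271]
wrist_force: [2.0, 0.7, -0.2]
opening: 0.0158
grip_force: 59.0
```

>>> {"api": "send_rows", "payload": {"plan": [[19.5,34.3,0,0,0,0,1],[19.5,34.3,0,0,0,0,1],[19.5,34.3,0,0,0,0,1],[19.5,34.3,0,0,0,0,1],[19.5,34.3,0,0,0,0,1],[19.5,34.3,0,0,0,0,1],[19.5,34.3,0,0,0,0,1],[19.5,34.3,0,0,0,0,1],[0,0,0,0,0,0,1]]}}

```text
time: 13.8
ee_pos: [0.528, -0.3459, 0.2555]
eef_rot: [3.133, -0.004, -0.28]
wrist_force: [0.1, -1.9, -0.4]
opening: 0.0158
grip_force: 59.0
```

>>> {"api": "send_rows", "payload": {"plan": [[0,0,28,0,0,0,1],[0,0,28,0,0,0,1],[0,0,0,0,0,0,1],[0,0,0,0,0,0,0.3],[0,0,0,0,0,0,0.3],[0,0,0,0,0,0,0.3],[0,0,-28,0,0,0,0.1],[0,0,-28,0,0,-6.4,-0.1]]}}

```text
time: 14.47
ee_pos: [0.5284, -0.3339, 0.254]
eef_rot: [-3.14, 0.006, -0.154]
wrist_force: [0.9, -0.4, -0.1]
opening: 0.0468
grip_force: 0.0
```

>>> {"api": "send_rows", "payload": {"plan": [[0,0,0,0,0,-6.4,-0.1],[0,0,0,0,0,-6.4,-0.1],[0,0,0,0,0,-6.4,-0.1],[0,0,0,0,0,-6.4,-0.1],[0,0,0,0,0,-6.4,-0.1],[0,0,0,0,0,-6.4,-0.1]]}}

```text
time: 14.97
ee_pos: [0.5294, -0.3345, 0.2556]
eef_rot: [-3.142, 0.0, 0.52]
wrist_force: [0.5, -0.1, -0.6]
opening: 0.0475
grip_force: 0.0
```

>>> {"api": "send_rows", "payload": {"plan": [[10.4,-38.6,0,0,0,0,-0.1],[10.4,-38.6,0,0,0,0,-0.1],[10.4,-38.6,0,0,0,0,-0.1],[10.4,-38.6,0,0,0,0,-0.1],[10.4,-38.6,0,0,0,0,-0.1],[10.4,-38.6,0,0,0,0,-0.1],[10.4,-38.6,0,0,0,0,-0.1],[10.4,-38.6,0,0,0,0,-0.1],[10.4,-38.6,0,0,0,0,-0.1],[10.4,-38.6,0,0,0,0,-0.1]]}}

```text
time: 15.8
ee_pos: [0.4292, 0.0542, 0.2559]
eef_rot: [3.141, -0.0, 0.514]
wrist_force: [1.2, 0.1, 0.6]
opening: 0.0467
grip_force: 0.0
```

Run:
```python
from h import *
p=(.4280,.0535,.026)
chain((p,30),(p[:2]+(.1,),30),(slot(-1,-25,.1),-15),(slot(-1,-25,.042),-15),(slot(-1,-25,.1),-15),((.4389,.1211,.1),-23))
check()
```

```text
now [0.4293 0.0542 0.1009] 29.5
turn -0.5 shift [-1.5 -0.1 74.9]
turn -0.0 shift [  0.   0. -74.]
turn 45.0 shift [200.8 396.2   0. ]
turn -0.0 shift [ 0. -0. 58.]
turn -0.0 shift [ -0.   0. -58.]
turn 8.0 shift [-270.3 -430.9   -0. ]
top
([0.5555, -0.3939], np.float64(163.5), [32, 20], 54)
([0.5465, -0.3411], np.float64(0.9), [25, 64], 98)
([0.4413, 0.1188], np.float64(151.1), [30, 13], 37)
([0.4291, 0.1964], np.float64(42.5), [18, 28], 47)
wrist
([0.4643, 0.0197], np.float64(35.2), [22, 35], 2222)
([0.4388, 0.122], np.float64(159.5), [34, 21], 2320)
([0.4255, 0.1952], np.float64(37.5), [26, 35], 3000)
```

Run:
```python
from h import *
p=(.4640,.0197)
chain((p+(.1,),35),(p+(.027,),35),(p+(.1,),35),(slot(-1,-25,.1),-15),(slot(-1,-25,.042),-15),(slot(-1,-25,.1),-15),((.4389,.1213,.1),-21))
```

```text
now [0.428  0.0606 0.1014] 30.2
turn -4.8 shift [ 6.1 54.1  1.4]
turn -0.0 shift [ 0. -0. 73.]
turn -0.0 shift [  0.   0. -73.]
turn 50.0 shift [157.3 372.8   0. ]
turn -0.0 shift [ 0. -0. 58.]
turn -0.0 shift [ -0.   0. -58.]
turn 6.0 shift [-255.2 -440.2   -0. ]
```

>>> {"api": "send_rows", "payload": {"plan": [[0,0,0,0,0,-5,-0.1],[4,24,0,0,0,0,-0.1],[4,24,0,0,0,0,-0.1],[0,0,0,0,0,0,-0.1],[0,0,0,0,0,0,-0.1]]}}

```text
time: 16.32
ee_pos: [0.4647, 0.0159, 0.2556]
eef_rot: [3.142, -0.0, 0.598]
wrist_force: [-0.2, 1.1, 0.6]
opening: 0.0469
grip_force: 0.0
```

Run:
```python
from h import *
p=(.4640,.0197)
chain((p+(.027,),35))
w=snap("wrist"); print('wrist',*[i for i in ingots(w,.008,300) if i[0][0]<.7],sep='\n')
```

```text
now [0.4647 0.016  0.1006] 34.3
turn -0.7 shift [ 1.6 -3.5 73.6]
wrist
([0.4642, 0.0193], np.float64(31.7), [35, 21], 2093)
([0.4389, 0.1212], np.float64(160.5), [37, 22], 2550)
```

>>> {"api": "send_rows", "payload": {"plan": [[1.6,-3.3,24,0,0,0,-0.1],[0,0,24,0,0,0,-0.1],[0,0,25,0,0,0,-0.1],[0,0,0,0,0,0,-0.1],[0,0,0,0,0,0,1],[0,0,0,0,0,0,1],[0,0,0,0,0,0,1],[0,0,0,0,0,0,1],[0,0,0,0,0,0,1]]}}

```text
time: 17.12
ee_pos: [0.4642, 0.0215, 0.1843]
eef_rot: [3.14, -0.003, 0.602]
wrist_force: [-1.9, 0.4, 7.2]
opening: 0.0154
grip_force: 59.4
```

>>> {"api": "send_rows", "payload": {"plan": [[0,0,-37,0,0,0,1],[0,0,-37,0,0,6.2,1],[0,0,0,0,0,6.2,1],[0,0,0,0,0,6.2,1],[0,0,0,0,0,6.2,1],[0,0,0,0,0,6.2,1],[0,0,0,0,0,6.2,1],[0,0,0,0,0,6.2,1],[0,0,0,0,0,6.2,1]]}}

```text
time: 17.87
ee_pos: [0.4634, 0.0209, 0.2571]
eef_rot: [-3.142, -0.001, -0.27]
wrist_force: [-0.0, -0.8, -0.5]
opening: 0.0155
grip_force: 59.0
```

>>> {"api": "send_rows", "payload": {"plan": [[15.7,37.3,0,0,0,0,1],[15.7,37.3,0,0,0,0,1],[15.7,37.3,0,0,0,0,1],[15.7,37.3,0,0,0,0,1],[15.7,37.3,0,0,0,0,1],[15.7,37.3,0,0,0,0,1],[15.7,37.3,0,0,0,0,1],[15.7,37.3,0,0,0,0,1],[15.7,37.3,0,0,0,0,1],[15.7,37.3,0,0,0,0,1]]}}

```text
time: 18.7
ee_pos: [0.5172, -0.3822, 0.2571]
eef_rot: [3.141, -0.001, -0.265]
wrist_force: [1.3, -0.1, -0.3]
opening: 0.0154
grip_force: 59.0
```

>>> {"api": "send_rows", "payload": {"plan": [[0,0,0,0,0,0,1],[0,0,28,0,0,0,1],[0,0,28,0,0,0,1],[0,0,0,0,0,0,1],[0,0,0,0,0,0,0.3],[0,0,0,0,0,0,0.3],[0,0,0,0,0,0,0.3],[0,0,-28,0,0,0,0.1],[0,0,-28,0,0,6,-0.1]]}}

```text
time: 19.45
ee_pos: [0.5172, -0.3798, 0.2574]
eef_rot: [-3.141, 0.002, -0.37]
wrist_force: [1.1, -0.3, 1.1]
opening: 0.0466
grip_force: 0.0
```

>>> {"api": "send_rows", "payload": {"plan": [[-19.6,-33.9,0,0,0,0,-0.1],[-19.6,-33.9,0,0,0,0,-0.1],[-19.6,-33.9,0,0,0,0,-0.1],[-19.6,-33.9,0,0,0,0,-0.1],[-19.6,-33.9,0,0,0,0,-0.1],[-19.6,-33.9,0,0,0,0,-0.1],[-19.6,-33.9,0,0,0,0,-0.1],[-19.6,-33.9,0,0,0,0,-0.1],[-19.6,-33.9,0,0,0,0,-0.1]]}}

```text
time: 20.2
ee_pos: [0.4633, -0.0297, 0.259]
eef_rot: [-3.141, -0.005, -0.369]
wrist_force: [0.5, 1.3, 1.0]
opening: 0.0468
grip_force: 0.0
```

>>> {"api": "send_rows", "payload": {"plan": [[-19.6,-33.9,0,0,0,0,-0.1],[-19.6,-33.9,0,0,0,0,-0.1],[-19.6,-33.9,0,0,0,0,-0.1],[-19.6,-33.9,0,0,0,0,-0.1],[0,0,0,0,0,0,-0.1]]}}

```text
time: 20.62
ee_pos: [0.4372, 0.1329, 0.2597]
eef_rot: [-3.132, -0.003, -0.354]
wrist_force: [-0.3, 0.3, 0.1]
opening: 0.0469
grip_force: 0.0
```

Run:
```python
from h import *
p=(.4389,.1213)
chain((p+(.027,),-20),(p+(.1,),-20),(slot(-37,25,.1),-15),(slot(-37,25,.042),-15),(slot(-37,25,.1),-15),((.4252,.1950,.1),38))
check()
```

```text
now [0.4381 0.1341 0.1047] -20.3
turn -0.3 shift [ 5.1 11.7 77.7]
turn -0.0 shift [  0.   0. -73.]
turn -5.0 shift [170.1 415.8   0. ]
turn -0.0 shift [ 0. -0. 58.]
turn -0.0 shift [ -0.   0. -58.]
turn -53.0 shift [ 264.3 -452.6   -0. ]
top
([0.5555, -0.3939], np.float64(163.5), [32, 20], 56)
([0.5179, -0.3813], np.float64(160.9), [28, 20], 53)
([0.5465, -0.3411], np.float64(0.9), [25, 64], 99)
([0.4291, 0.1964], np.float64(42.5), [18, 28], 48)
wrist
([0.4391, 0.1219], np.float64(160.8), [21, 34], 1993)
([0.4311, 0.1993], np.float64(127.1), [27, 20], 1099)
```

>>> {"api": "send_rows", "payload": {"plan": [[0,0,0,0,0,0,-0.1],[0,0,0,0,0,0,-0.1]]}}

```text
time: 20.88
ee_pos: [0.4395, 0.1215, 0.2573]
eef_rot: [3.141, -0.002, -0.372]
wrist_force: [0.6, -0.1, 0.5]
opening: 0.0467
grip_force: 0.0
```

Run:
```python
from h import *
chain(((.4389,.1215,.027),-20))
```

```text
now [0.4398 0.1213 0.1023] -21.3
turn -1.3 shift [-0.9  0.1 75.3]
```

>>> {"api": "send_rows", "payload": {"plan": [[-1,0,25,0,0,-1,-0.1],[0,0,25,0,0,0,-0.1],[0,0,25,0,0,0,-0.1],[0,0,0,0,0,0,-0.1],[0,0,0,0,0,0,1],[0,0,0,0,0,0,1],[0,0,0,0,0,0,1],[0,0,0,0,0,0,1],[0,0,0,0,0,0,1]]}}

```text
time: 21.63
ee_pos: [0.439, 0.1233, 0.1833]
eef_rot: [-3.14, -0.003, -0.352]
wrist_force: [0.7, -1.8, 6.1]
opening: 0.0159
grip_force: 59.4
```

>>> {"api": "send_rows", "payload": {"plan": [[0,0,-37,0,0,-2.5,1],[0,0,-37,0,0,-2.5,1],[15.4,37.8,0,0,0,0,1],[15.4,37.8,0,0,0,0,1],[15.4,37.8,0,0,0,0,1],[15.4,37.8,0,0,0,0,1],[15.4,37.8,0,0,0,0,1],[15.4,37.8,0,0,0,0,1],[15.4,37.8,0,0,0,0,1],[15.4,37.8,0,0,0,0,1]]}}

```text
time: 22.47
ee_pos: [0.4776, -0.2028, 0.2562]
eef_rot: [3.141, -0.001, -0.264]
wrist_force: [0.1, -0.3, -0.4]
opening: 0.016
grip_force: 59.0
```

>>> {"api": "send_rows", "payload": {"plan": [[15.4,37.8,0,0,0,0,1],[15.4,37.8,0,0,0,0,1],[15.4,37.8,0,0,0,0,1],[0,0,0,0,0,0,1],[0,0,28,0,0,0,1],[0,0,28,0,0,0,1],[0,0,0,0,0,0,1],[0,0,0,0,0,0,0.3],[0,0,0,0,0,0,0.3],[0,0,0,0,0,0,0.3]]}}

```text
time: 23.3
ee_pos: [0.4937, -0.3223, 0.2017]
eef_rot: [3.141, -0.003, -0.264]
wrist_force: [0.6, -0.3, 1.3]
opening: 0.0302
grip_force: 0.0
```

>>> {"api": "send_rows", "payload": {"plan": [[0,0,-28,0,0,0,0.1],[0,0,-28,0,0,-6.6,-0.1],[0,0,0,0,0,-6.6,-0.1],[0,0,0,0,0,-6.6,-0.1],[0,0,0,0,0,-6.6,-0.1],[0,0,0,0,0,-6.6,-0.1],[0,0,0,0,0,-6.6,-0.1],[0,0,0,0,0,-6.6,-0.1],[0,0,0,0,0,-6.6,-0.1]]}}

```text
time: 24.05
ee_pos: [0.4932, -0.3224, 0.2577]
eef_rot: [3.138, -0.0, 0.663]
wrist_force: [-1.0, 0.4, -0.3]
opening: 0.0472
grip_force: 0.0
```

>>> {"api": "send_rows", "payload": {"plan": [[20.3,-34.8,0,0,0,0,-0.1],[20.3,-34.8,0,0,0,0,-0.1],[20.3,-34.8,0,0,0,0,-0.1],[20.3,-34.8,0,0,0,0,-0.1],[20.3,-34.8,0,0,0,0,-0.1],[20.3,-34.8,0,0,0,0,-0.1],[20.3,-34.8,0,0,0,0,-0.1],[20.3,-34.8,0,0,0,0,-0.1],[20.3,-34.8,0,0,0,0,-0.1]]}}

```text
time: 24.8
ee_pos: [0.4459, 0.0392, 0.2575]
eef_rot: [3.138, -0.002, 0.657]
wrist_force: [0.8, 0.5, 0.6]
opening: 0.047
grip_force: 0.0
```

>>> {"api": "send_rows", "payload": {"plan": [[20.3,-34.8,0,0,0,0,-0.1],[20.3,-34.8,0,0,0,0,-0.1],[20.3,-34.8,0,0,0,0,-0.1],[20.3,-34.8,0,0,0,0,-0.1],[0,0,0,0,0,0,-0.1],[0,0,0,0,0,0,-0.1],[0,0,0,0,0,0,-0.1]]}}

```text
time: 25.38
ee_pos: [0.4255, 0.1971, 0.2566]
eef_rot: [3.14, -0.001, 0.658]
wrist_force: [-0.1, -0.7, -0.9]
opening: 0.0469
grip_force: 0.0
```

Run:
```python
from h import *
p=(.4252,.1952)
chain((p+(.027,),38),(p+(.1,),38),(slot(-37,-25,.1),-15),(slot(-37,-25,.042),-15),(slot(-37,-25,.1),-15))
check()
```

```text
now [0.4259 0.1969 0.1016] 37.7
turn -0.3 shift [-1.6  0.9 74.6]
turn -0.0 shift [ -0.   0. -73.]
turn 53.0 shift [204.2 533.6   0. ]
turn -0.0 shift [ 0. -0. 58.]
turn -0.0 shift [ -0.   0. -58.]
top
([0.5519, -0.3935], np.float64(174.4), [20, 33], 52)
([0.5135, -0.3793], np.float64(165.3), [32, 21], 54)
([0.5304, -0.3397], np.float64(161.2), [32, 20], 48)
([0.5614, -0.3371], np.float64(174.7), [23, 27], 50)
([0.4935, -0.3235], np.float64(165.6), [32, 20], 56)
wrist
([0.4261, 0.1963], np.float64(38.4), [20, 35], 2055)
```

>>> {"api": "send_rows", "payload": {"plan": [[-1,0.5,25,0,0,0,-0.1],[0,0,25,0,0,0,-0.1],[0,0,24,0,0,0,-0.1],[0,0,0,0,0,0,-0.1],[0,0,0,0,0,0,1],[0,0,0,0,0,0,1],[0,0,0,0,0,0,1],[0,0,0,0,0,0,1],[0,0,0,0,0,0,1]]}}

```text
time: 26.23
ee_pos: [0.4258, 0.1962, 0.1833]
eef_rot: [3.14, -0.003, 0.657]
wrist_force: [-0.7, -1.0, 6.7]
opening: 0.0158
grip_force: 59.5
```

>>> {"api": "send_rows", "payload": {"plan": [[0,0,-37,0,0,0,1],[0,0,-37,0,0,6.6,1],[0,0,0,0,0,6.6,1],[0,0,0,0,0,6.6,1],[0,0,0,0,0,6.6,1],[0,0,0,0,0,6.6,1],[0,0,0,0,0,6.6,1],[0,0,0,0,0,6.6,1],[0,0,0,0,0,6.6,1]]}}

```text
time: 26.98
ee_pos: [0.4247, 0.1962, 0.2561]
eef_rot: [-3.141, -0.001, -0.27]
wrist_force: [0.3, -0.8, -1.2]
opening: 0.0156
grip_force: 59.0
```

>>> {"api": "send_rows", "payload": {"plan": [[14.5,38,0,0,0,0,1],[14.5,38,0,0,0,0,1],[14.5,38,0,0,0,0,1],[14.5,38,0,0,0,0,1],[14.5,38,0,0,0,0,1],[14.5,38,0,0,0,0,1],[14.5,38,0,0,0,0,1],[14.5,38,0,0,0,0,1]]}}

```text
time: 27.65
ee_pos: [0.4572, -0.1295, 0.2563]
eef_rot: [3.142, -0.001, -0.264]
wrist_force: [0.6, 0.4, 0.3]
opening: 0.0152
grip_force: 59.0
```

>>> {"api": "send_rows", "payload": {"plan": [[14.5,38,0,0,0,0,1],[14.5,38,0,0,0,0,1],[14.5,38,0,0,0,0,1],[14.5,38,0,0,0,0,1],[14.5,38,0,0,0,0,1],[14.5,38,0,0,0,0,1],[0,0,0,0,0,0,1],[0,0,0,0,0,0,1]]}}

```text
time: 28.32
ee_pos: [0.4806, -0.3742, 0.2553]
eef_rot: [3.14, -0.0, -0.271]
wrist_force: [-0.0, 1.2, 0.2]
opening: 0.0157
grip_force: 59.9
```

>>> {"api": "send_rows", "payload": {"plan": [[0,0,28,0,0,0,1],[0,0,28,0,0,0,1],[0,0,0,0,0,0,1],[0,0,0,0,0,0,0.3],[0,0,0,0,0,0,0.3],[0,0,0,0,0,0,0.3],[0,0,-30,0,0,0,0.1],[0,0,-30,0,0,0,-0.1]]}}

```text
time: 28.98
ee_pos: [0.4807, -0.3698, 0.2593]
eef_rot: [-3.14, 0.005, -0.264]
wrist_force: [1.1, -0.8, 0.3]
opening: 0.0466
grip_force: 0.0
```

>>> {"api": "send_rows", "payload": {"plan": [[-15,0,-30,0,0,0,0],[-15,0,-30,0,0,0,0],[-15,0,-30,0,0,0,0],[0,0,0,0,0,0,0],[0,0,0,0,0,0,0]]}}

```text
time: 29.4
ee_pos: [0.4383, -0.3589, 0.3533]
eef_rot: [3.138, -0.006, -0.265]
wrist_force: [0.1, 1.1, -1.4]
opening: 0.0426
grip_force: 0.0
```

Run:
```python
from h import *
check(); w=snap("wrist","w6"); print(pose()[2],pose()[3]['joint_pos'])
```

```text
top
([0.5567, -0.3972], np.float64(174.4), [20, 30], 48)
([0.5154, -0.3932], np.float64(174.4), [20, 26], 53)
([0.5383, -0.3477], np.float64(18.6), [27, 67], 101)
([0.4884, -0.3402], np.float64(174.7), [16, 26], 45)
wrist
([0.5561, -0.3957], np.float64(1.1), [22, 35], 1535)
([0.4971, -0.3798], np.float64(146.4), [75, 34], 2571)
([0.5352, -0.3419], np.float64(3.0), [27, 66], 2698)
([0.4822, -0.3366], np.float64(175.6), [22, 34], 1185)
[ 0.43803136 -0.35814799  0.19378839] [ 0.92050566  0.40635332 -0.36438563  1.54359584  0.15026527  1.22129944
 -1.30316898]
```

View pics/w6.png

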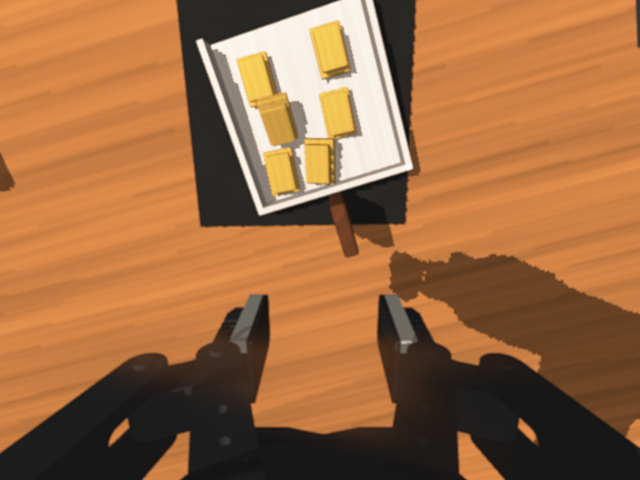

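Run:
```python
from h import *
c=snap("wrist"); hsv=cv2.cvtColor(c['pixels'],cv2.COLOR_RGB2HSV); print(hsv[235,344],hsv[235,365],hsv[210,370])
P=[onz(c,u,v,.03) for u,v in ((262,215),(412,167),(198,41))]
d=P[0]-P[1]; e=P[2]-P[0]; yaw=np.arctan2(-d[0],d[1]); print(np.round(P,4).tolist(),np.linalg.norm(d),np.linalg.norm(e),np.degrees(yaw),np.degrees(np.arctan2(e[1],e[0])))
R=Ro.from_euler('z',yaw).as_matrix(); o=(P[0]+P[1])/2+R@[.062,0,0]; print('tray',o,'handle',o+R@[-.08,0,0])
for x in(-.062,-.098): print(proj(c,(o+R@[x,0,0])*[1,1,0]+[0,0,.078]))
```

```text
[ 11 169 115] [ 13 167 107] [ 0 21 24]
[[0.4564, -0.3162, 0.03], [0.4622, -0.4313, 0.03], [0.5797, -0.3109, 0.03]] 0.11524281930859755 0.1233843047154378 2.8701564446266747 2.4697688849032273
tray [ 0.52121788 -0.37066402  0.03      ] handle [ 0.44131823 -0.37466984  0.03      ]
[338.03154271 204.23434494]
[354.69325656 256.84881233]
```

```bash
cat > kin.py <<'E'
import numpy as np, itertools
from scipy.optimize import least_squares
from scipy.spatial.transform import Rotation as Ro
def fk(q,k,sg):
    d1,L1,L2,L3,a,b,e1,e2,e3=k; R=np.eye(3);p=np.array([0,0,d1])
    def rot(ax,t): 
        nonlocal R; R=R@Ro.from_euler(ax,t).as_matrix()
    def tr(x,z):
        nonlocal p; p=p+R@[x,0,z]
    rot('z',sg[0]*q[0]+a); rot('y',q[1]); rot('z',sg[1]*q[2]); tr(e1,L1); rot('y',q[3]); tr(e2,0); rot('z',sg[2]*q[4]); tr(0,L2); rot('y',q[5]); tr(e3,0); rot('z',sg[3]*q[6]+b); tr(0,L3)
    return p,R
E
python3 - <<'E'
from kin import *
S=[([1.266,.312,.014,1.513,-.004,1.319,-.027],(.143,-.531,.404),.263),([.7374,.1281,-.2324,1.6458,.0309,1.3714,-1.0668],(.394,-.248,.445),.008),([.49,-.02,-.46,1.8,-.01,1.36,-1.54],(.392,-.0243,.4447),.003),([.63,.31,-.33,1.94,.13,.92,-1.92],(.4278,-.1748,.2536),-.582),([.68,.31,-.41,1.93,.15,.93,-1.61],(.4297,-.172,.2596),-.243),([.82,.41,-.34,1.51,.14,1.25,-1.37],(.4716,-.3301,.3596),-.263),([.9205,.4064,-.3644,1.5436,.1503,1.2213,-1.3032],(.4383,-.3589,.3533),-.265)]
def res(k,sg):
    o=[]
    for q,p,y in S:
        P,R=fk(q,k,sg); T=Ro.from_euler('xyz',[np.pi,0,y]).as_matrix(); o+=list((P-p)*5)+list((R-T).ravel())
    return o+list(.02*np.array(k[6:]))
best=[]
for sg in itertools.product((1,-1),repeat=4):
    for a in (0,1.5,3,-1.5):
      for b in (0,1.5,3.1,-1.5):
        r=least_squares(res,[.3,.4,.4,.1,a,b,0,0,0],args=(sg,)); best.append((r.cost,sg,r.x.round(4).tolist()))
best.sort(key=lambda t:t[0])
for b in best[:4]: print(b)
print(np.round(res(best[0][2],best[0][1]),3)[:12])
E
```

```text
(np.float64(0.0007628750696859004), (-1, -1, -1, -1), [-0.2121, 0.4853, 0.4238, -0.268, -0.0326, -4.7451, -0.0061, 0.0082, 0.0037])
(np.float64(0.0007628750696859006), (-1, -1, -1, -1), [-0.2121, 0.4853, 0.4238, -0.268, -0.0326, 1.538, -0.0061, 0.0082, 0.0037])
(np.float64(0.0007628750696859034), (-1, -1, -1, -1), [-0.2121, 0.4853, 0.4238, -0.268, -0.0326, 1.538, -0.0061, 0.0082, 0.0037])
(np.float64(0.0007628750696859074), (-1, -1, -1, -1), [-0.2121, 0.4853, 0.4238, -0.268, -0.0326, 1.538, -0.0061, 0.0082, 0.0037])
[-0.005  0.007  0.006 -0.     0.001 -0.001  0.001  0.     0.002 -0.
 -0.002  0.   ]
```

>>> {"api": "send_rows", "payload": {"plan": [[0,0,0,0,0,-6,0],[0,0,0,0,0,-6,0],[0,0,0,0,0,-6,0],[-15,0,0,0,6.5,0,0],[-15,0,0,0,6.5,0,0],[-15,0,0,0,6.5,0,0],[-15,0,0,0,6.5,0,0],[-15,0,0,0,6.5,0,0],[-15,0,0,0,6.5,0,0],[0,0,0,0,0,0,0]]}}

```text
time: 30.43
ee_pos: [0.3507, -0.3641, 0.3219]
eef_rot: [-3.129, -0.657, 0.035]
wrist_force: [-0.3, -1.1, -1.4]
opening: 0.0427
grip_force: 0.0
```

>>> {"api": "send_rows", "payload": {"plan": [[0,0,0,0,0,0,0],[0,0,0,0,0,0,0]]}}

```text
time: 30.6
ee_pos: [0.3573, -0.3624, 0.3264]
eef_rot: [-3.138, -0.66, 0.052]
wrist_force: [0.1, -0.2, 0.4]
opening: 0.0425
grip_force: 0.0
```

```bash
cat >> kin.py <<'E'
SG=(-1,)*4
def fit():
    from h import pose
    p,R,g,s=pose(); q=s['joint_pos']
    f=lambda L: fk(q,[.0559+L[0],.4853,.4238,L[0],-.0326,1.538,-.0061,.0082,.0037],SG)[0]-p
    r=least_squares(f,[.2]); return r.x,r.fun,p,R,fk(q,[.0559+r.x[0],.4853,.4238,r.x[0],-.0326,1.538,-.0061,.0082,.0037],SG)[1],q
E
python3 - <<'E'
from kin import *
x,f,p,R,R2,q=fit(); print(x,f,p,np.round(q,3)); print(np.degrees(Ro.from_matrix(R.T@R2).magnitude()),R.round(3).tolist())
E
```

```text
[0.18884561] [ 6.07159686e-05 -4.61511329e-03  1.57655465e-04] [ 0.35732959 -0.36236758  0.32643296] [ 1.541  0.268 -0.684  1.947 -0.6    0.675 -0.193]
1.2136485651326454 [[0.789, 0.054, 0.612], [0.041, -0.999, 0.035], [0.613, -0.003, -0.79]]
```

```bash
cat >> kin.py <<'E'
K=[.2448,.4853,.4238,.1889,-.0326,1.538,-.0061,.0082,.0037]
LO=np.array([-2.7,-.3,-1.27,.12,-1.44,.2,-3.05])+.03; HI=np.array([2.7,1.91,1.3,2.57,4.58,2.03,3.05])-.03
def ik(p,R,q0):
    f=lambda q:(lambda P,Q:np.r_[(P-p)*10,(Ro.from_matrix(Q.T@R).as_rotvec())*2,.002*(q-q0)])(*fk(q,K,SG))
    r=least_squares(f,np.clip(q0,LO+.01,HI-.01),bounds=(LO,HI)); P,Q=fk(r.x,K,SG)
    return r.x,np.linalg.norm(P-p)*1e3,np.degrees(Ro.from_matrix(Q.T@R).magnitude())
def toolpose(spout,psi,tip,slant):
    """tool pose when tray spout is at spout, heading psi, tipped tip (deg); tool slant deg at grasp"""
    T=Ro.from_euler('ZY',[psi,tip],degrees=True).as_matrix()
    R=T@Ro.from_euler('xyz',[180,-slant,0],degrees=True).as_matrix()
    h=np.array(spout)+T@[-.142,0,.054]; return h-R[:,2]*.155,R
E
python3 - <<'E'
from kin import *
q0=np.array([1.541,.268,-.684,1.947,-.6,.675,-.193]); H=np.array([.664,.02,0])
for sl in (20,40,55):
  p,R=toolpose([.521+.062,-.371+.003,.004],2.7,0,sl); print('pick',sl,[np.round(v,2) for v in ik(p,R,q0)])
  for psi in (-30,0,30,60):
    u=np.array([np.cos(np.radians(psi)),np.sin(np.radians(psi)),0])
    for tip in (0,35,55):
      p,R=toolpose(H-.04*u+[0,0,.14],psi,tip,sl); 
      r=min((ik(p,R,q) for q in (q0,np.array([.5,.4,-.4,1.6,0,1,-1.4]),np.array([-.3,.6,.3,1.6,0,1,-1.4]))),key=lambda r:r[1]+r[2]*5)
      print(sl,psi,tip,np.round(r[0],2),r[1].round(1),r[2].round(1))
E
```

```text
pick 20 [array([ 1.11,  0.47, -0.35,  1.9 , -0.2 ,  0.58, -0.56]), np.float64(0.0), np.float64(0.0)]
20 -30 0 [-0.71  0.17  0.31  1.9   0.29  0.88 -2.66] 0.0 0.0
20 -30 35 [-0.31  0.5   0.35  1.26 -0.28  1.65 -2.06] 0.0 0.0
20 -30 55 [ 0.24  0.83 -0.56  0.82 -0.    2.   -2.35] 4.6 2.4
20 0 0 [ 0.4   0.02 -0.49  2.06  0.04  0.72 -1.69] 0.0 0.0
20 0 35 [-0.26  0.49  0.31  1.27 -0.12  1.66 -1.53] 0.0 0.0
20 0 55 [-0.04  0.77 -0.04  0.85 -0.    2.   -1.65] 14.4 7.7
20 30 0 [ 0.69  0.15 -0.46  1.93 -0.24  0.85 -0.66] 0.0 0.0
20 30 35 [-0.19  0.49  0.25  1.26  0.03  1.62 -1.  ] 0.0 0.0
20 30 55 [-0.34  0.82  0.51  0.83  0.    2.   -0.93] 6.5 3.5
20 60 0 [ 0.89  0.48 -0.69  1.58 -0.04  1.1  -0.24] 0.0 0.0
20 60 35 [-0.13  0.52  0.19  1.21  0.14  1.53 -0.5 ] 0.0 0.0
20 60 55 [-0.33  0.73  0.27  0.93  0.33  1.83 -0.58] 0.0 0.0
pick 40 [array([ 1.64,  0.62, -0.8 ,  2.07, -0.61,  0.31,  0.06]), np.float64(0.0), np.float64(0.0)]
40 -30 0 [-1.71  0.35  1.27  2.1   0.46  0.59 -2.96] 0.0 0.0
40 -30 35 [-0.51  0.3   0.38  1.51 -0.06  1.28 -2.22] 0.0 0.0
40 -30 55 [-0.24  0.58  0.34  1.07 -0.29  1.75
[... 689 characters left out ...]
2.14  0.46  0.51 -3.02] 17.7 9.9
55 -30 35 [-0.62  0.18  0.33  1.7   0.22  1.03 -2.49] 0.0 0.0
55 -30 55 [-0.39  0.42  0.4   1.3  -0.16  1.45 -2.1 ] 0.0 0.0
55 0 0 [ 0.86 -0.27 -0.8   2.48 -1.41  0.23 -0.26] 16.6 9.3
55 0 35 [-0.35  0.07  0.28  1.82 -0.01  0.91 -1.64] 0.0 0.0
55 0 55 [-0.28  0.39  0.31  1.34 -0.12  1.44 -1.54] 0.0 0.0
55 30 0 [ 1.69  0.41 -1.24  2.28 -1.12  0.5   0.48] 0.0 0.0
55 30 35 [ 0.61  0.17 -0.49  1.73 -0.17  1.   -0.83] 0.0 0.0
55 30 55 [ 0.31  0.43 -0.47  1.3   0.19  1.45 -1.2 ] 0.0 0.0
55 60 0 [ 1.29  0.74 -0.91  1.68 -0.47  1.04  0.26] 0.0 0.0
55 60 35 [ 0.78  0.44 -0.69  1.45 -0.06  1.23 -0.35] 0.0 0.0
55 60 55 [ 0.37  0.5  -0.55  1.21  0.25  1.49 -0.66] 0.0 0.0
```

```bash
cat >> h.py <<'E'
def rel(xyz):
    p,R,g,s=pose(); return 'g',g.round(4),'rpy',np.degrees(s['eef_rot']).round(1),'shift',(1e3*R.T@(np.array(xyz)-g)).round(1)
E
python3 - <<'E'
from h import *
print(rel((.4413,-.373,.058)))
c=snap("wrist","w7")
E
```

```text
('g', array([ 0.4522, -0.3569,  0.204 ]), 'rpy', array([-179.8,  -37.8,    3. ]), 'shift', array([-98.7,  15.9, 108.1]))
```

View pics/w7.png

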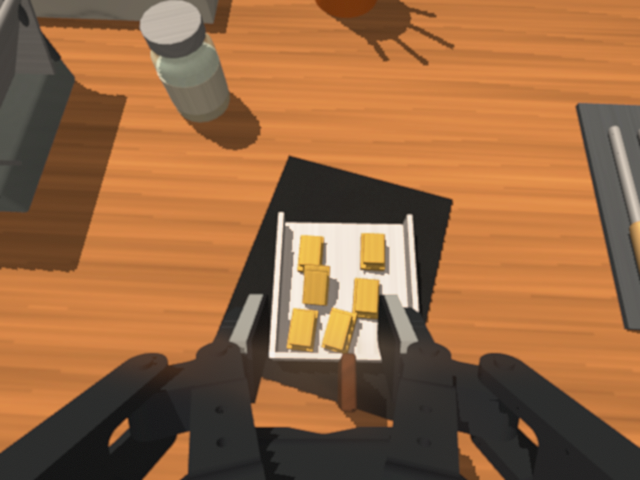

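>>> {"api": "send_rows", "payload": {"plan": [[-33,5.3,10,0,0,0,0],[-33,5.3,10,0,0,0,0],[-33,5.3,10,0,0,0,0],[0,0,0,0,0,0,0],[0,0,0,0,0,0,0]]}}

```text
time: 31.07
ee_pos: [0.2982, -0.3812, 0.241]
eef_rot: [-3.135, -0.66, 0.049]
wrist_force: [0.5, 0.5, 0.2]
opening: 0.0429
grip_force: 0.0
```

Run:
```python
from h import *
print(rel((.4413,-.373,.058)))
```

```text
('g', array([ 0.3931, -0.3755,  0.1186]), 'rpy', array([-179.6,  -37.8,    2.8]), 'shift', array([ 1. ,  0.4, 77.4]))
```

>>> {"api": "send_rows", "payload": {"plan": [[0,0,25,0,0,0,0],[0,0,26,0,0,0,0],[0,0,26,0,0,0,0],[0,0,0,0,0,0,0],[0,0,0,0,0,0,0]]}}

```text
time: 31.48
ee_pos: [0.3477, -0.3775, 0.182]
eef_rot: [-3.139, -0.663, 0.056]
wrist_force: [-0.1, -0.6, 1.6]
opening: 0.0425
grip_force: 0.0
```

>>> {"api": "send_rows", "payload": {"plan": [[0,0,0,0,0,0,1],[0,0,0,0,0,0,1],[0,0,0,0,0,0,1],[0,0,0,0,0,0,1],[0,0,0,0,0,0,1],[0,0,0,0,0,0,1]]}}

```text
time: 31.98
ee_pos: [0.3446, -0.3796, 0.1825]
eef_rot: [3.141, -0.662, 0.051]
wrist_force: [-2.7, 1.3, 6.9]
opening: 0.0091
grip_force: 60.0
```

Run:
```python
from h import *
print(rel((.4413,-.373,.058)))
```

```text
('g', array([ 0.4397, -0.3748,  0.0602]), 'rpy', array([180. , -37.9,   2.9]), 'shift', array([-0.1, -1.7,  2.8]))
```

>>> {"api": "send_rows", "payload": {"plan": [[4.9,0,-6.3,0,0.5,0,1],[4.9,0,-6.3,0,1,0,1],[4.9,0,-6.3,0,1.5,0,1],[4.9,0,-6.3,0,1.5,0,1],[4.9,0,-6.3,0,1.5,0,1],[0,0,0,0,0,0,1],[0,0,0,0,0,0,1]]}}

```text
time: 32.57
ee_pos: [0.342, -0.3793, 0.2204]
eef_rot: [-3.139, -0.764, 0.049]
wrist_force: [-0.1, 0.2, -6.9]
opening: 0.0093
grip_force: 58.8
```

Run:
```python
from h import *
s=robot.read_state(); print(s['moment'])
a=snap("wrist","w8")['pixels']; b=snap("scene")['pixels'][280:480,60:360]
im=np.zeros((480,800,3),np.uint8); im[:375,:500]=cv2.resize(a,(500,375)); im[:200,500:]=b
cv2.imwrite("pics/m8.png",im[:,:,::-1])
```

```text
[-0.13258331  2.24487436 -0.0587528 ]
```

View pics/m8.png

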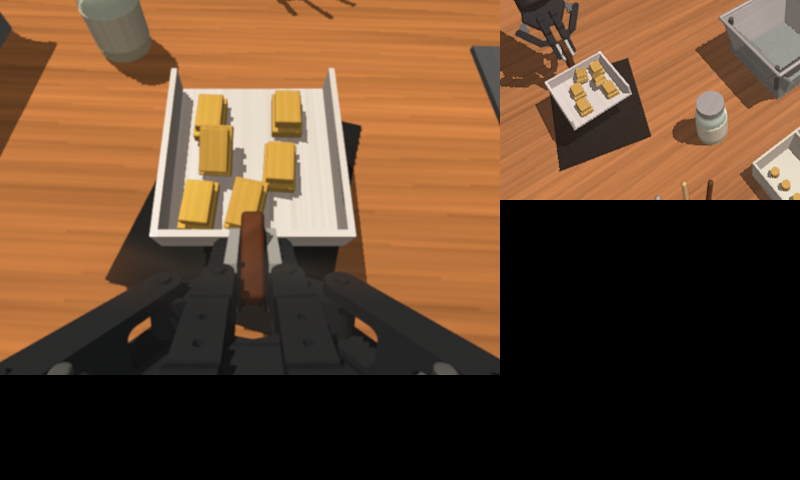

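>>> {"api": "send_rows", "payload": {"plan": [[6.9,0,-7.2,0,0,0,1],[10.4,0,-10.8,0,0,0,1],[10.4,0,-10.8,0,0,0,1],[10.4,0,-10.8,0,0,0,1],[10.4,0,-10.8,0,0,0,1],[10.4,0,-10.8,0,0,0,1],[10.4,0,-10.8,0,0,0,1],[6.9,0,-7.2,0,0,0,1]]}}

```text
time: 33.33
ee_pos: [0.3437, -0.3782, 0.3314]
eef_rot: [-3.14, -0.764, 0.054]
wrist_force: [0.2, -0.1, -6.3]
opening: 0.0094
grip_force: 58.8
```

>>> {"api": "send_rows", "payload": {"plan": [[0,0,0,1.4,0,-1.45,1],[0,0,0,2,0,-2.1,1],[0,0,0,2,0,-2.1,1],[0,0,0,2,0,-2.1,1],[0,0,0,2,0,-2.1,1],[0,0,0,2,0,-2.1,1],[0,0,0,2,0,-2.1,1],[0,0,0,2,0,-2.1,1],[0,0,0,2,0,-2.1,1],[0,0,0,2,0,-2.1,1]]}}

```text
time: 34.17
ee_pos: [0.343, -0.3792, 0.3299]
eef_rot: [3.141, -0.763, 0.547]
wrist_force: [0.1, 0.1, -6.0]
opening: 0.0089
grip_force: 58.8
```

>>> {"api": "send_rows", "payload": {"plan": [[0,0,0,0,0,0,1],[0,0,0,0,0,0,1]]}}

```text
time: 34.33
ee_pos: [0.3434, -0.3794, 0.3302]
eef_rot: [3.141, -0.765, 0.542]
wrist_force: [0.5, 0.1, -5.9]
opening: 0.0093
grip_force: 58.9
```

```bash
cat >> h.py <<'E'
H=np.array([.664,.02,0])
def pour(spout,tip,psi,slant0=38):
    """shift (tool axes, TCP) and turn (rotvec deg) left to the tray pose given by spout, tip, heading"""
    from kin import toolpose
    p,R,g,s=pose(); P,T=toolpose(spout,psi,tip,slant0)
    # present tray
    Tr=R@Ro.from_euler('xyz',[180,-slant0,0],degrees=True).as_matrix().T; sp=g+Tr@[.142,0,-.054]
    return 'spout',sp.round(3),'ypr',np.degrees(Ro.from_matrix(Tr).as_euler('ZYX')).round(1),'shift',(1e3*R.T@(P-p)).round(1),'turn',np.degrees(Ro.from_matrix(R.T@T).as_rotvec()).round(1),'q',np.round(s['joint_pos'],2)
E
python3 - <<'E'
from h import *
u=np.array([np.cos(np.pi/6),.5,0])
print(pour(H-.04*u+[0,0,.19],-6,30))
E
```

```text
('spout', array([ 0.561, -0.248,  0.179]), 'ypr', array([31.1, -5.8, -0. ]), 'shift', array([ 141.5, -182.1,  121.6]), 'turn', array([-0.7,  0.2,  0.8]), 'q', array([ 1.69,  0.45, -0.82,  1.8 , -0.52,  1.01,  0.18]))
```

>>> {"api": "send_rows", "payload": {"plan": [[5.5,-7,4.7,0,0,0,1],[10.9,-14,9.4,0,0,0,1],[10.9,-14,9.4,0,0,0,1],[10.9,-14,9.4,0,0,0,1],[10.9,-14,9.4,0,0,0,1],[10.9,-14,9.4,0,0,0,1],[10.9,-14,9.4,0,0,0,1]]}}

```text
time: 34.92
ee_pos: [0.3765, -0.2505, 0.3356]
eef_rot: [-3.142, -0.765, 0.544]
wrist_force: [0.3, -0.3, -5.7]
opening: 0.0094
grip_force: 59.0
```

>>> {"api": "send_rows", "payload": {"plan": [[10.9,-14,9.4,0,0,0,1],[10.9,-14,9.4,0,0,0,1],[10.9,-14,9.4,0,0,0,1],[10.9,-14,9.4,0,0,0,1],[10.9,-14,9.4,0,0,0,1],[10.9,-14,9.4,0,0,0,1],[5.5,-7,4.7,0,0,0,1],[0,0,0,0,0,0,1],[0,0,0,0,0,0,1]]}}

```text
time: 35.67
ee_pos: [0.4091, -0.1258, 0.3405]
eef_rot: [3.14, -0.764, 0.545]
wrist_force: [1.5, -0.9, -6.0]
opening: 0.0094
grip_force: 59.0
```

Run:
```python
from h import *
from kin import ik,toolpose
u=np.array([np.cos(np.pi/6),.5,0])
for tip in (0,20,40,58):print(pour(H-.04*u+[0,0,.14],tip,30))
print(np.degrees(robot.read_state()['eef_rot']))
a=snap("wrist")['pixels']; b=snap("scene")['pixels'][160:460,160:460]
im=np.zeros((480,800,3),np.uint8); im[:375,:500]=cv2.resize(a,(500,375)); im[:300,500:]=b
cv2.imwrite("pics/m9.png",im[:,:,::-1])
```

```text
('spout', array([0.626, 0.006, 0.189]), 'ypr', array([31.2, -5.8, -0.1]), 'shift', array([-5.1,  1.5, 28.8]), 'turn', array([-0.7, -5.8,  0.9]), 'q', array([ 1.58,  0.12, -1.1 ,  2.14, -0.88,  0.74,  0.09]))
('spout', array([0.626, 0.006, 0.189]), 'ypr', array([31.2, -5.8, -0.1]), 'shift', array([97.5,  3.2, 29.4]), 'turn', array([ -0.6, -25.8,   1.1]), 'q', array([ 1.58,  0.12, -1.1 ,  2.14, -0.88,  0.74,  0.09]))
('spout', array([0.626, 0.006, 0.189]), 'ypr', array([31.2, -5.8, -0.1]), 'shift', array([193.8,   5.1,  65.1]), 'turn', array([ -0.4, -45.8,   1.2]), 'q', array([ 1.58,  0.12, -1.1 ,  2.14, -0.88,  0.74,  0.09]))
('spout', array([0.626, 0.006, 0.189]), 'ypr', array([31.2, -5.8, -0.1]), 'shift', array([265.3,   7. , 123.7]), 'turn', array([ -0.2, -63.8,   1.2]), 'q', array([ 1.58,  0.12, -1.1 ,  2.14, -0.88,  0.74,  0.09]))
[179.91668378 -43.77409501  31.23666116]
```

View pics/m9.png

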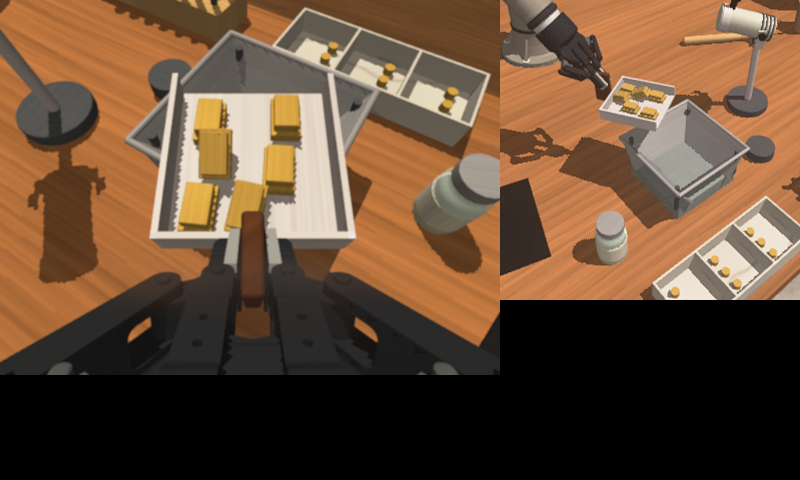

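>>> {"api": "send_rows", "payload": {"plan": [[-8.5,0,8.8,0,0,0,1],[-8.5,0,8.8,0,0,0,1],[-8.5,0,8.8,0,0,0,1],[-8.5,0,8.8,0,0,0,1],[12.5,0,-3.2,0,-2.5,0,1],[12.5,0,-3.2,0,-2.5,0,1],[12.5,0,-3.2,0,-2.5,0,1],[12.5,0,-3.2,0,-2.5,0,1],[12.5,0,-3.2,0,-2.5,0,1],[12.5,0,-3.2,0,-2.5,0,1]]}}

```text
time: 36.6
ee_pos: [0.4499, -0.1037, 0.3531]
eef_rot: [-3.139, -0.502, 0.538]
wrist_force: [0.9, 0.5, -7.5]
opening: 0.0088
grip_force: 58.9
```

Run:
```python
from h import *
u=np.array([np.cos(np.pi/6),.5,0])
for tip in (12,):print(pour(H-.04*u+[0,0,.14],tip,30))
```

```text
('spout', array([0.626, 0.003, 0.141]), 'ypr', array([30.9,  9.3,  0.1]), 'shift', array([14.3,  0.1, -2. ]), 'turn', array([-0.5, -2.7,  0.7]), 'q', array([ 1.19,  0.15, -0.92,  1.97, -0.37,  0.77, -0.51]))
```

Tracking well; continue tipping.

>>> {"api": "send_rows", "payload": {"plan": [[12.5,0,-3.2,0,-2.5,0,1],[12.5,0,-3.2,0,-2.5,0,1],[12.5,0,-3.2,0,-2.5,0,1],[12.5,0,-3.2,0,-2.5,0,1],[12.5,0,-3.2,0,-2.5,0,1],[12.5,0,-3.2,0,-2.5,0,1],[12.5,0,-3.2,0,-2.5,0,1],[12.5,0,-3.2,0,-2.5,0,1]]}}

```text
time: 37.27
ee_pos: [0.523, -0.0601, 0.4103]
eef_rot: [-3.137, -0.152, 0.537]
wrist_force: [-0.3, 0.7, -6.1]
opening: 0.0096
grip_force: 58.8
```

>>> {"api": "send_rows", "payload": {"plan": [[12.5,0,-3.2,0,-2.5,0,1],[12.5,0,-3.2,0,-2.5,0,1],[12.5,0,-3.2,0,-2.5,0,1],[12.5,0,-3.2,0,-2.5,0,1],[12.5,0,-3.2,0,-2.5,0,1],[12.5,0,-3.2,0,-2.5,0,1],[12.5,0,-3.2,0,-2.5,0,1],[12.5,0,-3.2,0,-2.5,0,1],[12.5,0,-3.2,0,-2.5,0,1],[12.5,0,-3.2,0,-2.5,0,1]]}}

```text
time: 38.1
ee_pos: [0.6314, 0.0051, 0.4374]
eef_rot: [-3.138, 0.281, 0.539]
wrist_force: [-0.4, 0.2, -1.9]
opening: 0.0098
grip_force: 59.5
```

>>> {"api": "send_rows", "payload": {"plan": [[0,0,0,0,0,0,1],[0,0,0,0,0,0,1],[0,0,0,0,0,0,1]]}}

```text
time: 38.35
ee_pos: [0.63, 0.0051, 0.4374]
eef_rot: [-3.14, 0.28, 0.541]
wrist_force: [-0.5, -0.6, -1.6]
opening: 0.0094
grip_force: 59.4
```

Run:
```python
from h import *
u=np.array([np.cos(np.pi/6),.5,0])
print(pour(H-.04*u+[0,0,.14],58,30))
a=snap("wrist")['pixels']; b=snap("scene")['pixels'][160:460,160:460]
im=np.zeros((480,800,3),np.uint8); im[:375,:500]=cv2.resize(a,(500,375)); im[:300,500:]=b
cv2.imwrite("pics/m10.png",im[:,:,::-1])
```

```text
('spout', array([0.627, 0.004, 0.142]), 'ypr', array([31.1, 54. ,  0.1]), 'shift', array([20.3,  4.4, -3. ]), 'turn', array([ 0.2, -4. ,  0.9]), 'q', array([ 0.27,  0.66, -0.69,  1.03,  0.47,  1.84, -1.33]))
```

View pics/m10.png

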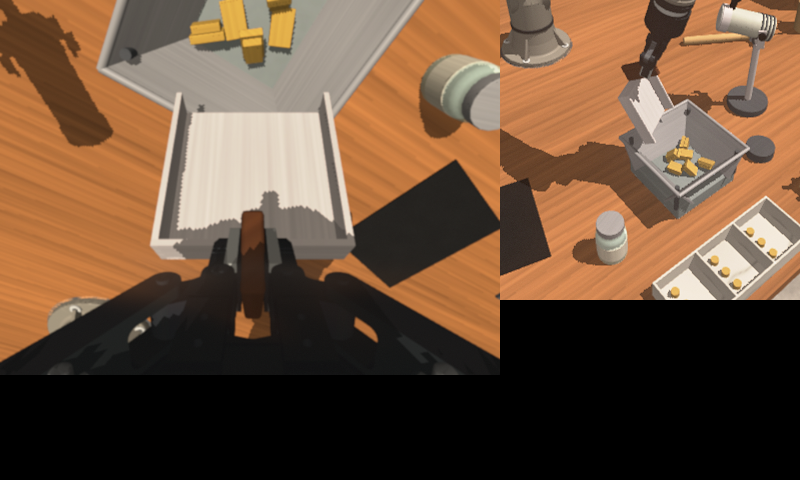

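>>> {"api": "send_rows", "payload": {"plan": [[-24.5,0,7.9,0,5,0,1],[-24.5,0,7.9,0,5,0,1],[-24.5,0,7.9,0,5,0,1],[-24.5,0,7.9,0,5,0,1],[-24.5,0,7.9,0,5,0,1],[-24.5,0,7.9,0,5,0,1],[-24.5,0,7.9,0,5,0,1],[-24.5,0,7.9,0,5,0,1],[-24.5,0,7.9,0,5,0,1],[-24.5,0,7.9,0,5,0,1]]}}

```text
time: 39.28
ee_pos: [0.4347, -0.1111, 0.3368]
eef_rot: [3.138, -0.579, 0.542]
wrist_force: [0.1, 0.6, -2.9]
opening: 0.0096
grip_force: 59.5
```

>>> {"api": "send_rows", "payload": {"plan": [[12,0,-16,0,0,0,1],[12,0,-16,0,0,0,1],[12,0,-16,0,0,0,1],[0,0,0,0,4,0,1],[0,0,0,0,0,0,1],[0,0,0,0,0,0,1]]}}

```text
time: 39.78
ee_pos: [0.4391, -0.1084, 0.3967]
eef_rot: [-3.14, -0.645, 0.542]
wrist_force: [-0.9, -0.4, -1.8]
opening: 0.0093
grip_force: 59.6
```

Run:
```python
from h import *
M=np.array([.537,-.366,0])
R=Ro.from_euler('z',15,degrees=True).as_matrix()
print(pour(M+R@[.062,0,0]+[0,0,.18],0,15))
p,Rr,g,s=pose(); print(rel(g+[0,0,.1]))
```

```text
('spout', array([0.64 , 0.013, 0.216]), 'ypr', array([31.1,  1. ,  0.1]), 'shift', array([-198.2,  222.6,  -98.8]), 'turn', array([-9.8,  1. , 12.7]), 'q', array([ 1.43,  0.05, -1.03,  1.97, -0.65,  0.85, -0.26]))
('g', array([ 0.5189, -0.0601,  0.2728]), 'rpy', array([-179.9,  -37. ,   31. ]), 'shift', array([ 60.1,  -0.1, -79.9]))
```

>>> {"api": "send_rows", "payload": {"plan": [[-18,20.2,-9,0,0,0,1],[-18,20.2,-9,0,0,0,1],[-18,20.2,-9,0,0,0,1],[-18,20.2,-9,0,0,0,1],[-18,20.2,-9,0,0,0,1],[-18,20.2,-9,0,0,0,1],[-18,20.2,-9,0,0,0,1],[-18,20.2,-9,0,0,0,1],[-18,20.2,-9,0,0,0,1],[-18,20.2,-9,0,0,0,1]]}}

```text
time: 40.62
ee_pos: [0.3747, -0.3845, 0.3584]
eef_rot: [-3.137, -0.647, 0.541]
wrist_force: [0.2, -0.5, -2.3]
opening: 0.0095
grip_force: 59.5
```

>>> {"api": "send_rows", "payload": {"plan": [[-18,20.2,-9,0,0,0,1],[0,0,0,-3.2,0.3,4.2,1],[0,0,0,-3.2,0.3,4.2,1],[0,0,0,-3.2,0.3,4.2,1],[0,0,0,0,0,0,1],[0,0,0,0,0,0,1]]}}

```text
time: 41.12
ee_pos: [0.369, -0.4101, 0.3553]
eef_rot: [-3.136, -0.662, 0.267]
wrist_force: [0.6, 0.0, -2.2]
opening: 0.0094
grip_force: 59.8
```

Run:
```python
from h import *
M=np.array([.537,-.366,0])
R=Ro.from_euler('z',15,degrees=True).as_matrix()
for z in (.05,.007): print(pour(M+R@[.062,0,0]+[0,0,z],0,15))
```

```text
('spout', array([ 0.597, -0.346,  0.179]), 'ypr', array([15.5,  0. ,  0.3]), 'shift', array([-80.8,   1.5, 100.8]), 'turn', array([-0.5,  0. ,  0.3]), 'q', array([ 1.59,  0.4 , -0.74,  1.73, -0.45,  0.9 , -0.14]))
('spout', array([ 0.597, -0.346,  0.179]), 'ypr', array([15.5,  0. ,  0.3]), 'shift', array([-107.2,    1.7,  134.7]), 'turn', array([-0.5,  0. ,  0.3]), 'q', array([ 1.59,  0.4 , -0.74,  1.73, -0.45,  0.9 , -0.14]))
```

>>> {"api": "send_rows", "payload": {"plan": [[-16.1,0.3,20.1,0,0,0,1],[-16.1,0.3,20.1,0,0,0,1],[-16.1,0.3,20.1,0,0,0,1],[-16.1,0.3,20.1,0,0,0,1],[-16.1,0.3,20.1,0,0,0,1],[-6.6,0,8.5,0,0,0,1],[-6.6,0,8.5,0,0,0,1],[-6.6,0,8.5,0,0,0,1],[0,0,0,0,0,0,1],[0,0,0,0,0,0,1]]}}

```text
time: 41.95
ee_pos: [0.3692, -0.4124, 0.1958]
eef_rot: [-3.139, -0.666, 0.267]
wrist_force: [0.3, 0.1, -1.2]
opening: 0.0094
grip_force: 60.0
```

>>> {"api": "send_rows", "payload": {"plan": [[-3,0,4,0,0,0,1],[0,0,0,0,0,0,1],[0,0,0,0,0,0,1]]}}

```text
time: 42.2
ee_pos: [0.3694, -0.4126, 0.1915]
eef_rot: [-3.141, -0.666, 0.267]
wrist_force: [-1.1, -0.1, 3.7]
opening: 0.0093
grip_force: 60.8
```

Run:
```python
from h import *
M=np.array([.537,-.366,0])
R=Ro.from_euler('z',15,degrees=True).as_matrix()
for z in (.004,): print(pour(M+R@[.062,0,0]+[0,0,z],0,15))
```

```text
('spout', array([ 0.599, -0.35 ,  0.016]), 'ypr', array([15.3, -0.2,  0. ]), 'shift', array([-8.2, -1.7,  8. ]), 'turn', array([-0.2, -0.2,  0.2]), 'q', array([ 1.55,  0.65, -0.72,  1.88, -0.42,  0.56,  0.03]))
```

>>> {"api": "send_rows", "payload": {"plan": [[-2.5,0,3,0,0,0,1],[0,0,0,0,0,0,1],[0,0,0,0,0,0,1]]}}

```text
time: 42.45
ee_pos: [0.3687, -0.4128, 0.187]
eef_rot: [-3.14, -0.665, 0.266]
wrist_force: [-2.3, -0.8, 3.1]
opening: 0.0093
grip_force: 61.0
```

Run:
```python
from h import *
s=robot.read_state(); print(s['wrist_force'],s['moment'])
a=snap("wrist")['pixels']; b=snap("scene")['pixels'][300:450,60:260]
im=np.zeros((600,800,3),np.uint8); im[:300,:400]=cv2.resize(a,(400,300)); im[300:600,400:]=cv2.resize(b,(400,300),interpolation=cv2.INTER_CUBIC)
cv2.imwrite("pics/m11.png",im[:,:,::-1])
```

```text
[-2.27811181 -0.82125543  3.09900898] [-0.21168654 -0.00965536 -0.13795293]
```

View pics/m11.png

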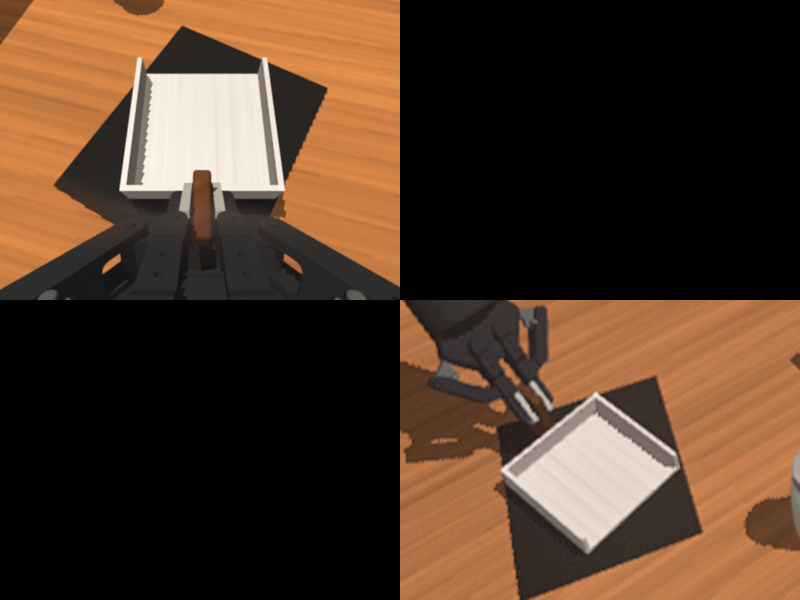

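>>> {"api": "send_rows", "payload": {"plan": [[-2.5,0,3,0,0,0,1],[0,0,0,0,0,0,1],[0,0,0,0,0,0,1],[0,0,0,0,0,0,0.5],[0,0,0,0,0,0,0.2],[0,0,0,0,0,0,0.2],[0,0,0,0,0,0,0.2]]}}

```text
time: 43.13
ee_pos: [0.3684, -0.4111, 0.1818]
eef_rot: [-3.136, -0.665, 0.266]
wrist_force: [0.7, 0.4, 0.4]
opening: 0.0341
grip_force: 0.0
```

>>> {"api": "send_rows", "payload": {"plan": [[0,0,-15,0,0,0,0.2],[0,0,-30,0,0,0,0.2],[0,0,-35,0,0,0,0],[0,0,-35,0,0,0,0],[20,0,-30,0,0,0,0],[20,0,-30,0,0,0,0],[0,0,0,0,0,0,0],[0,0,0,0,0,0,0]]}}

```text
time: 43.8
ee_pos: [0.2953, -0.4331, 0.3468]
eef_rot: [3.139, -0.665, 0.27]
wrist_force: [0.4, 0.5, -0.1]
opening: 0.0429
grip_force: 0.0
```

Run:
```python
from h import *
t=snap("top"); hsv=cv2.cvtColor(t['pixels'],cv2.COLOR_RGB2HSV)
a=cv2.inRange(hsv,(0,0,0),(180,255,95)); w=cv2.inRange(hsv,(0,0,120),(180,70,255))
for m in (a,w): m[:200]=0;m[290:]=0;m[:,:405]=0;m[:,480:]=0
for nm,m,z in (('mat',a|w,.004),('tray',w,.02)):
    b=max(blobs(m,50),key=lambda b:b[0]); W=np.array([onz(t,*q,z)[:2] for q in cv2.boxPoints(b[2])]);print(nm,b[0],b[2],W.mean(0).round(4))
print(*[i for i in ingots(t,.05,10) if .5<i[0][0]<.8 and -.1<i[0][1]<.14],sep='\n'); print(*[i for i in ingots(t,.01,10) if .3<i[0][0]<.57 and -.5<i[0][1]<.3],sep='\n')
s=robot.read_state(); print(s['ee_pos'],s['joint_pos'])
# lamp knob: dark pixels in scene & top crops
sc=snap("scene")
A=t['pixels'][190:270,190:270]; B=sc['pixels'][140:220,360:450]
cv2.imwrite("pics/l.png",np.hstack([cv2.resize(A,(400,400),interpolation=cv2.INTER_CUBIC),cv2.resize(B,(400,400),interpolation=cv2.INTER_CUBIC)])[:,:,::-1])
```

```text
mat 3088 ((443.2969970703125, 243.317138671875), (52.48316955566406, 62.504783630371094), 10.007979393005371) [ 0.5378 -0.3683]
tray 1450 ((444.20001220703125, 241.1000213623047), (38.89601516723633, 39.528472900390625), 71.56504821777344) [ 0.5413 -0.368 ]
([0.7017, 0.0188], np.float64(125.0), [26, 21], 40)
([0.6588, 0.0318], np.float64(119.3), [101, 40], 197)
([0.7074, 0.0584], np.float64(23.0), [20, 33], 64)

[ 0.29481463 -0.43240951  0.34482916] [ 1.76827292  0.3898161  -0.77165886  1.77852267 -0.46307034  0.95669436
  0.00348902]
```

View pics/l.png

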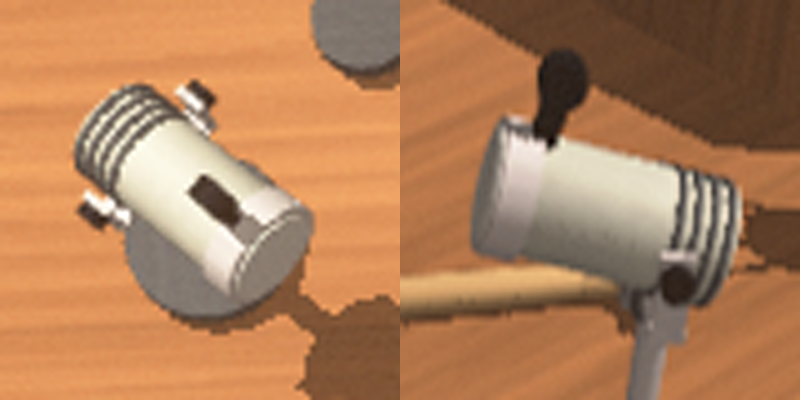

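```bash
cat > lamp.py <<'E'
from h import *
def tc(u,v): return 190+u/5,190+v/5
def target(B):
    d=H[:2]-B[:2]; n=np.linalg.norm(d); return np.arctan2(d[1],d[0]),np.arctan2(.14,n)
def knob(B,psi,tau):
    a=.08*np.cos(tau)+.062*np.sin(tau); z=-.08*np.sin(tau)+.062*np.cos(tau); return np.array([B[0]+a*np.cos(psi),B[1]+a*np.sin(psi),B[2]+z])
E
python3 - <<'E'
from lamp import *
t=snap("top"); sc=snap("scene")
s1,s2=onz(t,*tc(105,210),.25),onz(t,*tc(195,97),.25); B=(s1+s2)/2; d=s2-s1
print('screws',s1.round(3),s2.round(3),np.linalg.norm(d[:2]),'beam',B.round(4))
foot=onz(t,*tc(212,228),.012);print('foot approx',foot.round(3))
k,e=tri(t,tc(212,196),sc,(397.1,155.8)); print('knob',k.round(4),e)
r=(k-B); psi=np.arctan2(r[1],r[0]); print('psi from knob',np.degrees(psi),'from screws',np.degrees(np.arctan2(d[0],-d[1])),np.degrees(np.arctan2(-d[0],d[1])))
a=np.hypot(*r[:2]); print('along',a,'up',r[2],'tau',np.degrees(np.arctan2(.062,.08)-np.arctan2(r[2],a)),'norm',np.hypot(a,r[2]),'exp',np.hypot(.08,.062))
print('target',np.degrees(target(B)),knob(B,*target(B)))
# dark knob mask in scene
m=mask(sc,(0,0,0),(180,255,60)); m2=np.zeros_like(m); m2[145:172,385:410]=m[145:172,385:410]; print([(x[0],x[1].round(1)) for x in blobs(m2,10)])
print('rechk scene screw near',proj(sc,s1),proj(sc,s2))
E
```

```text
screws [0.558 0.345 0.25 ] [0.622 0.292 0.25 ] 0.08224292408136533 beam [0.5899 0.3185 0.25  ]
foot approx [0.595 0.318 0.012]
knob [0.5468 0.2739 0.3293] 0.0035329442838763136
psi from knob -134.00898272809758 from screws 50.57062673467614 -129.42937326532387
along 0.062085835736963794 up 0.07929809978727809 tau -14.165421590541165 norm 0.10071166580406841 exp 0.10121264743103996
target [-76.06775378  24.47285421] [0.61365621 0.22293998 0.27328881]
[(np.int32(141), array([395.3, 157.7]))]
rechk scene screw near [416.07471665 177.88333817] [421.37018512 196.77634395]
```

Run:
```python
from lamp import *
from kin import ik
p,R,g,s=pose(); q0=np.array(s['joint_pos']); print(g,np.degrees(s['eef_rot']))
def T(g,y): return np.array(g)+[0,0,.155],Ro.from_euler('xyz',[180,0,y],degrees=True).as_matrix()
for base in (48,-132):
    for gg,y in (((.4,-.2,.40),base),((.547,.274,.40),base),((.547,.274,.332),base),((.6137,.223,.276),base+56)):
        for q in (q0,np.array([.5,.2,-.4,1.6,0,1.2,-1.4])):
            r=ik(*T(gg,y),q); print(base,gg,r[0].round(2),r[1].round(1),r[2].round(1))
```

```text
[ 0.38650682 -0.40571301  0.22093671] [-179.50569355  -38.08460877   15.11907481]
48 (0.4, -0.2, 0.4) [ 1.31  0.11 -0.99  1.45  0.1   1.63 -0.4 ] 0.0 0.0
48 (0.4, -0.2, 0.4) [ 0.7   0.07 -0.3   1.45  0.02  1.62 -0.32] 0.0 0.0
48 (0.547, 0.274, 0.4) [-0.12  0.49 -0.7   1.    0.31  1.75 -1.44] 0.0 0.0
48 (0.547, 0.274, 0.4) [-0.19  0.47 -0.56  1.    0.24  1.74 -1.39] 0.0 0.0
48 (0.547, 0.274, 0.332) [-0.07  0.49 -0.72  1.17  0.32  1.59 -1.46] 0.0 0.0
48 (0.547, 0.274, 0.332) [-0.15  0.46 -0.57  1.17  0.25  1.58 -1.41] 0.0 0.0
48 (0.6137, 0.223, 0.276) [ 0.03  0.61 -0.75  1.15  0.4   1.53 -0.4 ] 0.0 0.0
48 (0.6137, 0.223, 0.276) [-0.    0.59 -0.69  1.15  0.36  1.52 -0.38] 0.0 0.0
-132 (0.4, -0.2, 0.4) [ 2.03 -0.27 -1.24  1.57 -0.33  1.54 -3.02] 30.3 9.4
-132 (0.4, -0.2, 0.4) [ 2.03 -0.27 -1.24  1.57 -0.33  1.54 -3.02] 30.3 9.4
-132 (0.547, 0.274, 0.4) [ 1.21 -0.27 -1.24  1.76 -0.93  0.95 -3.02] 111.5 56.9
-132 (0.547, 0.274, 0.4) [-0.99  0.67  1.27  1.04 -0.66  1.91 -3.02] 59.2 47.8
-132 (0.547, 0.274, 0.332) [ 1.16 -0.27 -1.24  1.9  -1.    0.82 -3.02] 117.2 54.1
-132 (0.547, 0.274, 0.332) [-1.06  0.65  1.27  1.31 -0.83  1.63 -3.02] 59.1 44.5
-132 (0.6137, 0.223, 0.276) [-0.78  0.6   0.74  1.15 -0.39  1.52 -3.02] 0.0 0.0
-132 (0.6137, 0.223, 0.276) [-0.78  0.6   0.74  1.15 -0.39  1.52 -3.02] 0.0 0.0
```

>>> {"api": "send_rows", "payload": {"plan": [[18.5,0,-23.6,0,0,0,0],[18.5,0,-23.6,0,0,0,0],[18.5,0,-23.6,0,0,0,0],[18.5,0,-23.6,0,-6.4,0,0],[0,0,0,0,-6.4,0,0],[0,0,0,0,-6.4,0,0],[0,0,0,0,-6.4,0,0],[0,0,0,0,-6.4,0,0],[0,0,0,0,-6.1,0,0],[0,0,0,0,0,0,0]]}}

```text
time: 44.83
ee_pos: [0.2972, -0.4317, 0.4631]
eef_rot: [-3.135, 0.002, 0.274]
wrist_force: [0.9, 1.4, 0.0]
opening: 0.0425
grip_force: 0.0
```

>>> {"api": "send_rows", "payload": {"plan": [[0,0,0,0,0,-6.6,0],[0,0,0,0,0,-6.6,0],[0,0,0,0,0,-6.6,0],[0,0,0,0,0,-6.6,0],[0,0,0,0,0,-6.6,0],[0,0,0,0,0,0,0],[0,0,0,0,0,0,0]]}}

```text
time: 45.42
ee_pos: [0.2944, -0.4333, 0.4635]
eef_rot: [-3.138, -0.004, 0.841]
wrist_force: [-0.3, -1.0, -0.5]
opening: 0.0425
grip_force: 0.0
```

Run:
```python
from lamp import *
print(np.degrees(pose()[3]['eef_rot']),pose()[3]['joint_pos'])
chain(((.40,-.05,.42),48),((.5468,.2739,.42),48))
```

```text
[-179.78299181   -0.25437216   48.17640071] [ 1.51595204  0.31711683 -0.76331412  1.44576902  0.2141412   1.46943116
  0.02531953]
now [ 0.2944 -0.4324  0.3085] 48.2
turn 0.2 shift [ 354.8 -177.5 -111.5]
turn -0.0 shift [ 338.9 -107.6   -0. ]
```

>>> {"api": "send_rows", "payload": {"plan": [[32.3,-16.1,-10.1,0,0,0,0],[32.3,-16.1,-10.1,0,0,0,0],[32.3,-16.1,-10.1,0,0,0,0],[32.3,-16.1,-10.1,0,0,0,0],[32.3,-16.1,-10.1,0,0,0,0],[32.3,-16.1,-10.1,0,0,0,0],[32.3,-16.1,-10.1,0,0,0,0],[32.3,-16.1,-10.1,0,0,0,0],[32.3,-16.1,-10.1,0,0,0,0],[32.3,-16.1,-10.1,0,0,0,0]]}}

```text
time: 46.25
ee_pos: [0.3892, -0.0829, 0.5669]
eef_rot: [-3.14, -0.002, 0.841]
wrist_force: [1.1, -1.0, -0.2]
opening: 0.0425
grip_force: 0.0
```

>>> {"api": "send_rows", "payload": {"plan": [[32.3,-16.1,-10.1,0,0,0,0],[33.9,-10.8,0,0,0,0,0],[33.9,-10.8,0,0,0,0,0],[33.9,-10.8,0,0,0,0,0],[33.9,-10.8,0,0,0,0,0],[33.9,-10.8,0,0,0,0,0],[33.9,-10.8,0,0,0,0,0],[0,0,0,0,0,0,0],[0,0,0,0,0,0,0]]}}

```text
time: 47.0
ee_pos: [0.4847, 0.1486, 0.5763]
eef_rot: [-3.135, -0.002, 0.851]
wrist_force: [-0.2, -0.6, -0.5]
opening: 0.0428
grip_force: 0.0
```

Run:
```python
from lamp import *
print(np.degrees(pose()[3]['eef_rot']),pose()[3]['joint_pos'])
chain(((.5468,.2739,.42),48))
w=snap("wrist","w12"); k=proj(w,(.5468,.2739,.3293)); print('knob expected at',k)
m=mask(w,(0,0,0),(180,255,50)); cv2.imwrite("pics/mk.png",m)
for b in blobs(m,60):
    print(b[0],b[1].round(0),b[2][1])
```

```text
[-1.79620717e+02 -1.13794183e-01  4.87816716e+01] [ 0.45002491  0.37572249 -1.16449318  1.21520383  0.34328143  1.75941767
 -1.33972353]
now [0.4842 0.1495 0.4213] 48.8
turn 0.8 shift [134.3 -36.7   1.3]
knob expected at [252.65403513 -11.80908296]
851 [250.  13.] (32.0, 34.0)
194 [424.  24.] (48.10405349731445, 17.025592803955078)
608 [261. 325.] (18.605209350585938, 49.11775207519531)
553 [386. 323.] (45.0, 19.0)
167 [232. 317.] (9.838700294494629, 22.360681533813477)
369 [418. 326.] (39.80200958251953, 11.62755298614502)
47208 [337. 433.] (147.0, 639.0)
```

>>> {"api": "send_rows", "payload": {"plan": [[30,-9,0,0,0,0,0],[30,-9,0,0,0,0,0],[0,0,0,0,0,0,0],[0,0,0,0,0,0,0]]}}

```text
time: 47.38
ee_pos: [0.5119, 0.2014, 0.5771]
eef_rot: [-3.138, -0.001, 0.844]
wrist_force: [-0.5, -0.8, 0.5]
opening: 0.0425
grip_force: 0.0
```

Run:
```python
from lamp import *
print(pose()[3]['joint_pos'].round(2) if hasattr(pose()[3]['joint_pos'],'round') else pose()[3]['joint_pos'])
chain(((.5468,.2739,.42),48))
w=snap("wrist","w13"); print('knob expected at',proj(w,(.5468,.2739,.3293)))
m=mask(w,(0,0,0),(180,255,50)); m[300:]=0
for b in blobs(m,40): print(b[0],b[1].round(0),b[2][0],b[2][1],b[2][2])
k=[b for b in blobs(m,200)]
for y in range(0,300,8):
    xs=np.flatnonzero(m[y,150:450]); 
    if len(xs): print(y,xs.min()+150,xs.max()+150,len(xs))
```

```text
[ 0.24  0.47 -1.12  1.09  0.43  1.81 -1.45]
now [0.5116 0.2019 0.4221] 48.3
turn 0.3 shift [ 77.  -22.    2.1]
knob expected at [282.95547153 114.03955238]
205 [218.  15.] (218.42417907714844, 15.95127010345459) (28.720489501953125, 9.261934280395508) 77.73522186279297
232 [359.  18.] (359.3719482421875, 17.652437210083008) (9.717975616455078, 27.939178466796875) 6.34019136428833
126 [425.  70.] (426.1678466796875, 67.94668579101562) (43.41659164428711, 12.184285163879395) 61.073577880859375
1268 [278. 116.] (278.0, 116.0) (48.0, 28.0) 90.0
40 [547. 116.] (546.5, 115.0) (7.0, 6.0) 0.0
0 244 334 9
8 214 364 20
16 215 363 21
24 216 363 16
48 420 421 2
56 419 420 2
64 419 421 3
72 422 425 4
80 429 434 6
96 265 291 27
104 264 291 28
112 264 291 26
120 264 291 28
128 265 292 28
136 266 292 27
200 413 415 3
296 263 383 8
```

>>> {"api": "send_rows", "payload": {"plan": [[25.3,-8.2,0,0,0,0,0],[25.3,-8.2,0,0,0,0,0],[25.3,-8.2,0,0,0,0,0],[0,0,0,0,0,0,0],[0,0,0,0,0,0,0]]}}

```text
time: 47.85
ee_pos: [0.5443, 0.2735, 0.5776]
eef_rot: [-3.139, -0.001, 0.842]
wrist_force: [-0.1, -0.3, 0.7]
opening: 0.0429
grip_force: 0.0
```

Run:
```python
from lamp import *
print(np.round(pose()[3]['joint_pos'],2))
p,R,g,s=pose(); k=np.array([.5468,.2739,.331])-R[:,1]*.0025
chain((k,48)); 
w=snap("wrist"); print('knob expected at',proj(w,(.5468,.2739,.3293)))
m=mask(w,(0,0,0),(180,255,50)); m[300:]=0
for b in blobs(m,100): print(b[0],b[1].round(0),b[2][1])
```

```text
[-0.01  0.6  -1.05  0.89  0.54  1.88 -1.53]
now [0.5441 0.2739 0.4226] 48.3
turn 0.3 shift [ 1.8 -0.5 91.6]
knob expected at [327.27779492 250.96883221]
260 [583.   6.] (9.060144424438477, 39.91716384887695)
157 [259. 132.] (22.0, 7.0)
149 [390. 134.] (21.0, 7.0)
855 [323. 251.] (42.0, 21.0)
```

>>> {"api": "send_rows", "payload": {"plan": [[1,0,20,0,0,0,0],[0,0,20,0,0,0,0],[0,0,20,0,0,0,0],[0,0,15,0,0,0,0],[0,0,14,0,0,0,0],[0,0,0,0,0,0,0],[0,0,0,0,0,0,1],[0,0,0,0,0,0,1],[0,0,0,0,0,0,1],[0,0,0,0,0,0,1]]}}

```text
time: 48.73
ee_pos: [0.5447, 0.2747, 0.4906]
eef_rot: [-3.141, -0.003, 0.842]
wrist_force: [-1.2, -2.7, 5.3]
opening: 0.0127
grip_force: 60.7
```

Run:
```python
from lamp import *
p,R,g,s=pose(); print(g,np.degrees(s['eef_rot']),s['wrist_force'],s['moment'],s['opening'],np.round(s['joint_pos'],2))
```

```text
[0.54500603 0.27514051 0.33562373] [-179.98693331   -0.18483372   48.21633232] [-1.17608211 -2.68330831  5.33808282] [-0.66970468  0.07927858 -0.28736619] 0.012697777691985712 [ 0.08  0.6  -1.06  1.13  0.52  1.67 -1.57]
```

```bash
cat >> lamp.py <<'E'
def path(B,a,b,n,off=np.zeros(2)):
    """rows leading the knob from (psi,tau)=a to b (deg): tool x shift etc; tool x = -beam heading; off=(along,up) mm of grasp from knob"""
    ps=np.radians(np.linspace(a[0],b[0],n+1)); ts=np.radians(np.linspace(a[1],b[1],n+1)); rows=[]
    for i in range(n):
        d=knob(B,ps[i+1],ts[i+1])-knob(B,ps[i],ts[i]); y=ps[i]+np.pi
        T=Ro.from_euler('xyz',[np.pi,0,y]).as_matrix(); rows.append((1e3*T.T@d).round(1).tolist()+[0,0,round(-np.degrees(ps[i+1]-ps[i]),2)])
    return rows
E
python3 - <<'E'
from lamp import *
B=np.array([.5895,.319,.25]); print(np.degrees(target(B)),knob(B,*np.radians((-131.8,-14))))
for r in path(B,(-131.8,-14.),(-76,24.4),18): print(r)
E
```

```text
[-76.00885356  24.43403502] [0.54775874 0.27231494 0.32951209]
[-2.8, 3.5, 2.4, 0, 0, np.float64(-3.1)]
[-2.7, 3.7, 2.5, 0, 0, np.float64(-3.1)]
[-2.6, 3.8, 2.6, 0, 0, np.float64(-3.1)]
[-2.5, 4.0, 2.7, 0, 0, np.float64(-3.1)]
[-2.4, 4.1, 2.8, 0, 0, np.float64(-3.1)]
[-2.3, 4.3, 2.9, 0, 0, np.float64(-3.1)]
[-2.2, 4.4, 3.0, 0, 0, np.float64(-3.1)]
[-2.1, 4.5, 3.1, 0, 0, np.float64(-3.1)]
[-2.0, 4.6, 3.1, 0, 0, np.float64(-3.1)]
[-1.8, 4.7, 3.2, 0, 0, np.float64(-3.1)]
[-1.7, 4.8, 3.3, 0, 0, np.float64(-3.1)]
[-1.6, 4.9, 3.4, 0, 0, np.float64(-3.1)]
[-1.5, 5.0, 3.4, 0, 0, np.float64(-3.1)]
[-1.3, 5.1, 3.5, 0, 0, np.float64(-3.1)]
[-1.2, 5.2, 3.5, 0, 0, np.float64(-3.1)]
[-1.1, 5.2, 3.6, 0, 0, np.float64(-3.1)]
[-0.9, 5.3, 3.6, 0, 0, np.float64(-3.1)]
[-0.8, 5.3, 3.6, 0, 0, np.float64(-3.1)]
```

>>> {"api": "send_rows", "payload": {"plan": [[-2.8,3.5,2.4,0,0,-3.1,1],[-2.7,3.7,2.5,0,0,-3.1,1],[-2.6,3.8,2.6,0,0,-3.1,1],[-2.5,4,2.7,0,0,-3.1,1],[-2.4,4.1,2.8,0,0,-3.1,1],[0,0,0,0,0,0,1]]}}

```text
time: 49.23
ee_pos: [0.5537, 0.2534, 0.4801]
eef_rot: [3.138, -0.01, 1.113]
wrist_force: [0.8, -3.8, 12.8]
opening: 0.013
grip_force: 62.7
```

Run:
```python
from lamp import *
B=np.array([.5895,.319,.25])
p,R,g,s=pose(); print(g,np.degrees(s['eef_rot']),s['wrist_force'],s['moment'],s['opening'],s['grip_force']); print(knob(B,*np.radians((-131.8+15.5,-14+10.67))))
```

```text
[0.55484146 0.25453802 0.32509975] [179.82102743  -0.56198792  63.74228007] [ 0.79563684 -3.79599616 12.77674719] [-0.25610621 -0.40075932 -0.04004192] 0.012988272939671579 62.71703481674194
[0.55570982 0.25063077 0.31654226]
```

Tracking well with low forces; continue.

>>> {"api": "send_rows", "payload": {"plan": [[-2.3,4.3,2.9,0,0,-3.1,1],[-2.2,4.4,3,0,0,-3.1,1],[-2.1,4.5,3.1,0,0,-3.1,1],[-2,4.6,3.1,0,0,-3.1,1],[-1.8,4.7,3.2,0,0,-3.1,1],[-1.7,4.8,3.3,0,0,-3.1,1]]}}

```text
time: 49.73
ee_pos: [0.5753, 0.2331, 0.4619]
eef_rot: [3.136, -0.005, 1.437]
wrist_force: [-0.3, -6.7, 13.0]
opening: 0.0129
grip_force: 65.0
```

>>> {"api": "send_rows", "payload": {"plan": [[-1.6,4.9,3.4,0,0,-3.1,1],[-1.5,5,3.4,0,0,-3.1,1],[-1.3,5.1,3.5,0,0,-3.1,1],[-1.2,5.2,3.5,0,0,-3.1,1],[-1.1,5.2,3.6,0,0,-3.1,1],[-0.9,5.3,3.6,0,0,-3.1,1],[-0.8,5.3,3.6,0,0,-3.1,1],[0,0,0,0,0,0,1],[0,0,0,0,0,0,1]]}}

```text
time: 50.48
ee_pos: [0.6125, 0.2243, 0.435]
eef_rot: [3.136, 0.001, 1.811]
wrist_force: [2.6, -8.0, 7.4]
opening: 0.0126
grip_force: 67.3
```

Run:
```python
from lamp import *
B=np.array([.5895,.319,.25])
p,R,g,s=pose(); print(g,np.degrees(s['eef_rot']),s['wrist_force'],s['moment'],s['opening'],s['grip_force']); print(knob(B,*np.radians((-76,24.4))))
```

```text
[0.6133842 0.224374  0.2799799] [1.79685109e+02 3.46299303e-02 1.03769028e+02] [ 2.59738589 -7.98847192  7.38692245] [-0.88901878 -0.34880158  0.06726904] 0.012634728270204006 67.29049801826477
[0.61332136 0.22345773 0.27341403]
```

>>> {"api": "send_rows", "payload": {"plan": [[0,0,0,0,0,0,0.5],[0,0,0,0,0,0,0.2],[0,0,0,0,0,0,0],[0,0,0,0,0,0,0],[0,0,-20,0,0,0,0],[0,0,-40,0,0,0,0],[0,0,-40,0,0,0,0],[0,0,-10,0,0,0,0],[0,0,0,0,0,0,0],[0,0,0,0,0,0,0]]}}

```text
time: 51.32
ee_pos: [0.6097, 0.228, 0.5428]
eef_rot: [3.14, -0.004, 1.82]
wrist_force: [0.6, 0.2, 0.3]
opening: 0.0426
grip_force: 0.0
```

Run:
```python
from lamp import *
B=np.array([.5895,.319,.25]); kk=knob(B,*np.radians((-76,24.4)))
w=snap("wrist"); p,R,g,s=pose(); print(g,s['wrist_force'],np.round(s['joint_pos'],2),'knob exp',proj(w,kk))
m=mask(w,(0,0,0),(180,255,50)); m[300:]=0
bl=blobs(m,60)
for b in bl: print('w',b[0],b[1].round(0),b[2][1],b[2][2])
sc=snap("scene"); print('scene exp knob',proj(sc,kk), [proj(sc,knob(B,*np.radians((-76,24.4+d)))).round(1).tolist() for d in (-5,5)],[proj(sc,knob(B,*np.radians((-76+d,24.4)))).round(1).tolist() for d in (-5,5)])
m=mask(sc,(0,0,0),(180,255,60)); m2=np.zeros_like(m); u,v=proj(sc,kk).astype(int); m2[v-25:v+25,u-25:u+25]=m[v-25:v+25,u-25:u+25]
print([(x[0],x[1].round(1),np.round(x[2][1],1)) for x in blobs(m2,10)])
print('\n'.join(''.join('#' if x else '.' for x in r) for r in m2[v-22:v+22,u-25:u+25]))
```

```text
[0.60975396 0.2279915  0.38652777] [ 0.11141709 -0.80267515 -0.10056101] [ 0.07  0.73 -1.18  0.83  0.7   1.89 -0.48] knob exp [326.97601547 253.37803059]
w 109 [633.  21.] (7.905693054199219, 15.495158195495605) 71.56504821777344
w 259 [626.  55.] (9.45888900756836, 30.074417114257812) 75.96376037597656
w 245 [251.  83.] (27.335412979125977, 8.809085845947266) 87.39744567871094
w 226 [405.  85.] (8.436614990234375, 27.53404426574707) 4.39870548248291
w 372 [619.  88.] (9.296002388000488, 43.16707229614258) 81.46923065185547
w 67 [635. 100.] (7.060181140899658, 10.001923561096191) 78.69007110595703
w 485 [611. 125.] (18.0, 55.0) 90.0
w 375 [594. 157.] (43.28915786743164, 13.141352653503418) 6.340191841125488
w 86 [635. 167.] (9.0, 13.0) 90.0
w 304 [579. 187.] (40.01837158203125, 8.48874568939209) 14.03624439239502
w 166 [625. 199.] (19.849138259887695, 9.328010559082031) 12.52880859375
w 300 [567. 218.] (41.620243072509766, 10.164681434631348) 15.94539737701416
w 926 [327. 241.] (56.0, 20.0) 90.0
w 171 [609. 230.] (21.18726348876953, 8.854377746582031) 18.434946060180664
w 537 [571. 2
[... 1776 characters left out ...]
..............#......................
..................................................
..................................................
..................................................
..................................................
..................................................
..................................................
..................................................
..................................................
..................................................
..................................................
..................................................
..................................................
..................................................
```

Run:
```python
from lamp import *
w=snap("wrist"); sc=snap("scene"); t=snap("top")
k,e=tri(w,(327,250.5),sc,(401,194.8)); B=(onz(w,251,83,.25)+onz(w,405,85,.25))/2
d=onz(w,405,85,.25)-onz(w,251,83,.25)
print('knob',k,e,'B',B,np.linalg.norm(d),'axis yaw',np.degrees(np.arctan2(d[1],d[0])))
for b in (B,np.array([.5895,.319,.25])):
    r=k-b;a=np.hypot(*r[:2]); tau=np.arctan2(.062,.08)-np.arctan2(r[2],a); psi=np.arctan2(r[1],r[0])
    print('psi',np.degrees(psi),'tau',np.degrees(tau),'norm',np.hypot(a,r[2]),'target',np.degrees(target(b)))
B=np.array([.5895,.319,.25]);print('start model in scene',proj(sc,knob(B,*np.radians((-131.8,-14)))),'seen 397.1,155.8')
```

```text
knob [0.61308609 0.22674508 0.27807726] 0.002628622367185859 B [0.58823614 0.3214587  0.25      ] 0.09465010154265004 axis yaw 13.614093338464158
psi -75.2986999551638 tau 21.776036226238404 norm 0.10186522382331382 target [-75.89237152  24.24688656]
psi -75.65883369173717 tau 21.346987482241023 norm 0.09927540878447096 target [-76.00885356  24.43403502]
start model in scene [396.15630682 156.228545  ] seen 397.1,155.8
```

Run:
```python
from lamp import *
chain(((.6134,.2244,.280),104))
```

```text
now [0.61   0.227  0.3857] 104.2
turn 0.2 shift [ -3.3   2.7 105.7]
```

>>> {"api": "send_rows", "payload": {"plan": [[-2,2.7,30,0,0,0,0],[0,0,30,0,0,0,0],[0,0,30,0,0,0,0],[0,0,13,0,0,0,0],[0,0,0,0,0,0,0],[0,0,0,0,0,0,0],[0,0,0,0,0,0,1],[0,0,0,0,0,0,1],[0,0,0,0,0,0,1],[0,0,0,0,0,0,1]]}}

```text
time: 52.4
ee_pos: [0.6131, 0.2265, 0.4411]
eef_rot: [3.139, -0.004, 1.818]
wrist_force: [-0.5, -0.6, 2.8]
opening: 0.0124
grip_force: 61.1
```

Run:
```python
from lamp import *
p,R,g,s=pose(); print(g,np.degrees(s['eef_rot']),s['wrist_force'],s['opening'])
```

```text
[0.61330447 0.22725031 0.2861313 ] [179.85142254  -0.24347103 104.16962012] [-0.46357321 -0.58283695  2.80213628] 0.01244347383902234
```

>>> {"api": "send_rows", "payload": {"plan": [[-0.4,0,2,0,0,0,1],[-0.4,0,2,0,0,0,1],[0,0,0,0,0,0,1],[0,0,0,0,0,0,1]]}}

```text
time: 52.73
ee_pos: [0.6133, 0.2254, 0.4377]
eef_rot: [3.139, -0.005, 1.817]
wrist_force: [-1.0, -2.2, 6.6]
opening: 0.0122
grip_force: 61.9
```

>>> {"api": "send_rows", "payload": {"plan": [[0,0,0,0,0,0,0.5],[0,0,0,0,0,0,0.2],[0,0,0,0,0,0,0],[0,0,0,0,0,0,0],[0,0,-20,0,0,0,0],[0,0,-40,0,0,0,0],[0,0,-40,0,0,0,0],[0,0,0,0,0,0,0],[0,0,0,0,0,0,0]]}}

```text
time: 53.48
ee_pos: [0.613, 0.2259, 0.5383]
eef_rot: [3.137, -0.006, 1.818]
wrist_force: [-0.3, -0.3, -0.8]
opening: 0.0429
grip_force: 0.0
```

Run:
```python
from lamp import *
B=np.array([.5895,.319,.25]); kk=knob(B,*np.radians((-76,24.4)))
w=snap("wrist"); sc=snap("scene"); print(pose()[2])
m=mask(w,(0,0,0),(180,255,50)); m[300:]=0
for b in blobs(m,60):
    if 200<b[1][0]<450: print('w',b[0],b[1].round(1),np.round(b[2][1],0))
m=mask(sc,(0,0,0),(180,255,60)); u,v=390,175; c=m[v:v+35,u:u+22]
print('\n'.join(str(v+i)+' '+''.join('#' if x else '.' for x in r) for i,r in enumerate(c)))
# final check of everything: tray, jar, block, hammer, ingots vs the first top image
t=snap("top"); t0=cv2.imread("pics/top0.png"); d=cv2.absdiff(t['pixels'][:,:,::-1],t0).max(2)
for nm,(x0,x1,y0,y1) in dict(jar=(380,408,170,200),block=(250,276,182,208),hammer=(145,225,290,345)).items(): print(nm,(d[y0:y1,x0:x1]>40).mean().round(3))
print(*[i for i in ingots(t,.05,10) if .45<i[0][0]<.8 and -.5<i[0][1]<.25],sep='\n')
```

```text
[0.6132591  0.22560271 0.37958761]
w 255 [243.4  78.9] [28.  9.]
w 237 [400.2  79.1] [ 9. 29.]
w 951 [322.  239.5] [57. 20.]
175 ......................
176 ......................
177 ............#.........
178 ...........##.......#.
179 ...........##.........
180 ...........#..........
181 ...........#..........
182 ...........#..........
183 ......................
184 ......................
185 ......................
186 ......................
187 ......................
188 ......................
189 ......................
190 ......................
191 ..........#...........
192 .........#####........
193 ........########......
194 .......#########......
195 .......#########......
196 ......#########.......
197 ......#########.......
198 ......#########.......
199 ......########........
200 ......########........
201 ........######........
202 .........#####........
203 .........#####........
204 .........####.........
205 ..........##..........
206 ......................
207 ......................
208 ......................
209 ......................
jar 0.0
block 0.972
hammer 0.0
([0.7024, 0.0185], np.float64(59.7), [21, 28], 45)
([0.6631, 0.0246], np.float64(115.8), [83, 38], 188)
([0.707, 0.0575], np.float64(18.3), [22, 33], 65)
```

>>> {"api": "send_rows", "payload": {"plan": [[0,0,-35,0,0,0,0],[9,-36,-5,0,0,0,0],[9,-36,-5,0,0,0,0],[9,-36,-5,0,0,0,0],[9,-36,0,0,0,0,0],[9,-36,0,0,0,0,0],[0,0,0,0,0,0,0],[0,0,0,0,0,0,0],[0,0,0,0,0,0,0]]}}

```text
time: 54.38
ee_pos: [0.4286, 0.2234, 0.5845]
eef_rot: [-3.141, -0.001, 1.816]
wrist_force: [1.4, -0.5, 0.3]
opening: 0.0429
grip_force: 0.0
```

Run:
```python
from lamp import *
t=snap("top"); sc=snap("scene")
for nm,c,f,rs in (('top',t,'top0',dict(jar=(380,408,170,200),block=(250,276,182,208),hammer=(145,225,290,345))),('scene',sc,'scene0',dict(jar=(255,290,372,424),block=(404,436,294,324),hammer=(340,380,188,210)))):
    d=cv2.absdiff(c['pixels'][:,:,::-1],cv2.imread(f"pics/{f}.png")).max(2)
    for n,(x0,x1,y0,y1) in rs.items(): print(nm,n,(d[y0:y1,x0:x1]>40).mean().round(3))
w=cv2.inRange(cv2.cvtColor(t['pixels'],cv2.COLOR_RGB2HSV),(0,0,120),(180,70,255)); w[:200]=0;w[290:]=0;w[:,:405]=0;w[:,480:]=0
b=max(blobs(w,50),key=lambda b:b[0]); print('tray',b[0],np.mean([onz(t,*q,.02)[:2] for q in cv2.boxPoints(b[2])],0))
k,e=tri(t,(317,203),sc,(345,310)); s=robot.read_state(); print(s['ee_pos'],s['wrist_force'],np.abs(s['dq']).max())
```

```text
top jar 0.0
top block 0.03
top hammer 0.0
scene jar 0.0
scene block 0.0
scene hammer 0.012
tray 1445 [ 0.54134266 -0.36803701]
[0.42968483 0.22330971 0.5845537 ] [-0.20920681 -0.23389354  0.12485716] 0.01247904566373123
```

```bash
python3 -c "
from rig import robot
print(robot.hand_in())"
```

```text
the job is handed in; nothing more can be done
None
```

I handed the job in; the hand-in returned no verdict. My last camera checks showed all six ingots in the hopper, the empty tray standing about 4 mm from its mat's centre, the lamp beam within about 1° of the hopper mouth's centre, and the jar, steel block and hammer unmoved.

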